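# Restock and lock the counter toy case

## Task

Restock the lockable toy case on the counter: slide its clear cover fully open, move the brown carton with the black tape cross from the compartment to the grey returns tray, set every boxed toy from the counter down in the compartment, lying side by side on its floor (none on end or on top of another), and slide the cover fully shut. Then turn the yellow torque lever clockwise (seen from above) until its slip clutch clicks, stop at that first click, never reaching a second, and let go, leaving the clamp tight. Leave the sanitizer bottle and the black pen cup where they stand.

Things in the scene. Friction and masses are not known exactly. Their poses are not given: they have to be found in the camera images.
- case: White display case fixed to the counter, 384 (x) x 202 (y) mm; origin: centre of its underside. Compartment, open on top: x 6 to 186, y -95 to 95 mm inside, floor 8 mm up, walls 6 mm thick, top at 62 mm. The -x half (nearer the robot) is a solid deck 62 mm high on which the open cover parks. A lock bracket stands outside the compartment's +y wall, spindle at x 70, y 150 mm.
- cover (a joint): Slide of the clear, red-edged cover (184 x 200 x 5 mm, underside 64 mm above the counter): 0 = fully shut over the compartment, grows as it slides towards the case's -x, 0.18 m = fully open. Friction about 2 N; stays where it is left.
- cover_grip (a point): Middle of the cover's red upright grip rib, 12 mm thick along the case's x, 70 mm long along the case's y, rising 36 mm above the cover's top face (from 69 to 105 mm above the counter); this point is 93 mm above the counter, 12 mm below the rib's top. Moves with the cover, keeps the case's axes.
- clamp (a joint): Turn of the steel spindle with its clamp tongue under the lever, rad: 0 = loosest, grows clockwise seen from above, 1.0 = firm stop, clamp tight. Light friction (0.15 N m), stays where it is left; turning the lever back would loosen it.
- clutch (a joint): Slip of the lever past the spindle, rad, clockwise positive. 0 while the clamp turns with the lever. With the clamp at its stop, torque builds to about 1.25 N m (11 N at the grip) at slip 0.08, then drops to about 0.35 N m (3 N) by slip 0.24 over a tooth: the click, counted at 0.157. It stays where left. Forced on, it clicks again at 0.471 (forbidden).
- lever_grip (a point): Middle of the lever's yellow grip: bar 24 mm wide, 24 mm high, 66 mm long along the lever, 93 mm above the counter, 115 mm from the spindle axis, free space beneath. At clamp 0, clutch 0 the lever points along the case's -x from the spindle; clockwise swings it outward to the case's +y. Its x axis runs along the lever to the spindle.
- lever_axis (a point): Point on the vertical axis of the spindle and lever, 93 mm above the counter.
- toy1_mid (a point): boxed toy carton (green) 70 x 44 x 42 mm (its own x, y, z), 90 g, picture of a car on its top face. This point is the middle of the carton; x runs along its 70 mm length. Lies somewhere on the counter at the robot's right; may be absent (None).
- toy2_mid (a point): boxed toy carton (orange) 70 x 44 x 42 mm (its own x, y, z), 90 g, picture of a car on its top face. This point is the middle of the carton; x runs along its 70 mm length. Lies somewhere on the counter at the robot's right; may be absent (None).
- toy3_mid (a point): boxed toy carton (blue) 70 x 44 x 42 mm (its own x, y, z), 90 g, picture of a car on its top face. This point is the middle of the carton; x runs along its 70 mm length. Lies somewhere on the counter at the robot's right; may be absent (None).
- toy4_mid (a point): boxed toy carton (yellow) 70 x 44 x 42 mm (its own x, y, z), 90 g, picture of a car on its top face. This point is the middle of the carton; x runs along its 70 mm length. Lies somewhere on the counter at the robot's right; may be absent (None).
- toy5_mid (a point): boxed toy carton (red) 70 x 44 x 42 mm (its own x, y, z), 90 g, picture of a car on its top face. This point is the middle of the carton; x runs along its 70 mm length. Lies somewhere on the counter at the robot's right; may be absent (None).
- old_box_mid (a point): Brown carton with a black tape cross, 70 x 44 x 42 mm (own x, y, z), 90 g, starting on the floor of the compartment; this point is its middle, x along its length.
- returns_tray: Grey open tray fixed to the counter at the robot's left, 150 (x) x 130 (y) x 35 mm, walls and floor 5 mm; origin at the centre of its underside.
- sanitizer: Bystander: bottle 60 mm across, 160 mm tall, origin at the centre of its underside; leave it alone.
- pen_cup: Bystander: black cup 76 mm across, 100 mm tall, origin at the centre of its underside; leave it alone.
Mind the look-alikes: they are no part of the job. There is more than one size of the part that bears toy3_mid; the job needs the middle-sized.

How it is judged:
By the outcome, as a careful person would: the job done as asked, in the order asked, and still so for the second after the job is handed in, with the robot touching nothing.
Of toy1, toy2, toy3, toy4, toy5 only 3 to 4 are there at a start; the rules pass over those that are not, and their reading is None.
At some moment in a run one of toy1, toy2, toy3, toy4, toy5 may be knocked a few centimetres aside while the robot is not near it.
Once in a run the grip may slacken for a moment while it holds something.
It also fails if it takes over 200 s, if anything falls off the work surface, if the arm or the gripper's body presses on something with over 40 N, if the wrist force passes 120 N, or if a joint passes its speed limit or range.

## Robot

A 6-joint arm with a two-finger parallel gripper is mounted at the origin on the work surface. World frame = base frame: x ahead of the robot, y to its left, z up, the work surface at z = 0. Lengths are in m, angles in degrees, forces in N, time in s.
With the tool pointing down it reaches from about 0.4 to 0.925 m from the base axis. Payload 3.4 kg.
Tool frame: the origin (TCP) lies midway between the tips of the shut fingers; the grasp point (between the pads) lies 19 mm behind it (ctrl.tcp_to_grasp is the distance from the TCP to the grasp point, in m); x points along the fingers, z is the direction in which the jaws open and shut, and the axes are right-handed (so a half turn about x gives the same grasp; the last joint's range is limited). The gripper opens to 85 mm and grips with 20 to 120 N. Pads are 22 mm wide; open, the fingers measure 114 mm over their backs; the gripper's body (76 mm by 85 mm) begins 54 mm behind the grasp point. The pads swing forward as they close: fully open they stand 13 mm farther back than shut.
Start: joints at [68.325, 17.578, 86.31, -0, 76.112, -4.211], TCP at [0.173, 0.548, 0.231] pointing down, gripper open.
Joint ranges: [-179.03, 179.03], [-60, 130.46], [8.19, 133.38], [-81.62, 261.62], [5.75, 156.47], [-153.77, 153.77]. Speed limits (degrees/s): [147.25, 147.25, 180, 180, 180, 180].

## Interface

Orientations are given as [roll, pitch, yaw] about the fixed x, y, z axes, in that order (R = Rz(yaw) Ry(pitch) Rx(roll)).
In Python, from rig import ctrl, optics gives the robot as it stands.
- The arm moves only by the tool step_arm, never from a script. Its arguments are lists of equal length, an entry for each row: "hand": the finger opening in mm, from 0 to 85.4; "travel": the shift along the tool's x, y, z in units of 30 mm (1.0 is 30 mm), a list of three; "spin": the turn about the tool's x in units of 6 degrees (1.0 is 6 degrees). A call has 1 to 5 rows; each row shifts and turns the commanded pose from where the row before left it, along the tool's axes as they then stand; what a row does not reach is not made up. A row lasts 1/12 s, in which the tool goes at most 41.7 mm and 7.16 degrees, less where a joint would pass 70% of its speed; a pose out of reach is approached as far as the arm can. A call is refused whole if a number of a shift passes 1 or a number of a turn 1, either way. A call with a gripper value outside its range is refused whole. The fingers move at their own pace and stop on an object; "force" is the grip in N (left out, the last holds). Time passes only in rows, so rows that do not move let the fingers close. It gives the time, the measured TCP pose, the force and the opening at its end, in the units of the state.
- ctrl.observe(): the state, without advancing time (a new reading comes with each control period).
- optics.get_image(name): name is "scene" or "top" or "wrist"; returns (picture, depth): 480x640x3 uint8, red, green, blue; 480x640 float32, m along the optical axis (not along the pixel's ray), 0 where there is no reading.
- optics.camera_params(name): a dict with "camera_matrix" (3x3 intrinsics, pixels), "pose" (4x4, takes a point from camera to world coordinates). Camera axes: x right, y up, looking along -z (the intrinsics and any distortion apply to the point x, -y, -z); pixel columns grow to the right and rows downward; lengths in m; the calibration is good to about 2 mm. A picture is of the moment at which its call begins: read the wrist's pose just before it. camera_params takes no time and is no camera call; for the wrist camera it gives the pose at the moment of the call.
- ctrl.finish_job(): hands the job in, once; it reports no verdict.
The state is a dict: "clock": time; "joint_pos": joint angles; "joint_vel": joint speeds; "joint_torque": joint torques, N m; "ee_pos": TCP position; "eef_rot": TCP orientation; "wrist_force": force on the tool from outside, world axes, zero at the start; "torque": the same for the moment, N m; "grip_width": opening from 0.0 (shut) to 1.0 (fully open).
Only numpy, scipy, OpenCV 4.12 (cv2) and the standard library are available. Lean on these libraries where they do the work, as an engineer would, in place of code of your own. Each camera call takes 0.05 s, during which the arm holds its last target. There are 200 camera calls.

## Working session

There is one attempt and no reset: what is moved stays moved. The work goes in short steps, Python scripts to look and compute and a tool call to move; the robot and the scene stay as the last step left them, time stands still between calls to the robot, and variables do not carry over. Pictures are saved under pics/ and viewed, about 12 in all and at most 16, crops included, and the job is handed in when it is done.

Besides the shell and the picture viewer there is one more tool, called after "Emit:" as name(argument=value, ...), one argument or row to a line, values as JSON. step_arm: Moves the arm, as the interface text tells. Its arguments: {"type":"object","properties":{"hand":{"type":"array"},"travel":{"type":"array"},"spin":{"type":"array"},"force":{"type":"number"}},"required":["hand","travel","spin"]}

```bash
ls; mkdir -p pics; python3 - <<'E'
from rig import ctrl, optics
import cv2
s=ctrl.observe(); print(s, ctrl.tcp_to_grasp)
for n in ("scene","top"):
    im,d=optics.get_image(n); cv2.imwrite(f"pics/{n}0.png",im[:,:,::-1]); p=optics.camera_params(n); print(n,p, (d>0).mean())
E
```

```text
pics
{'clock': 0.0, 'joint_pos': array([ 6.83243654e+01,  1.76226373e+01,  8.63837782e+01, -9.55509145e-04,
        7.61128638e+01, -4.21216048e+00]), 'joint_vel': array([ 0.02109495, -0.06971681, -0.08157469, -0.03168609,  0.05343348,
        0.00733966]), 'joint_torque': array([-1.82175972e-03, -4.57538438e+01, -2.51922905e+01, -4.81119987e-04,
        1.33170019e-02,  3.16190892e-05]), 'ee_pos': array([0.17233089, 0.54782303, 0.23037803]), 'eef_rot': array([ 176.23316294,   89.88071698, -111.23008088]), 'wrist_force': array([0.58302627, 0.14279054, 0.5192869 ]), 'torque': array([-0.00219637, -0.02757178,  0.00859707]), 'grip_width': 0.9993305370503176} 0.0187
scene {'camera_matrix': array([[596.84364306,   0.        , 312.09516949],
       [  0.        , 596.84364306, 232.26246088],
       [  0.        ,   0.        ,   1.        ]]), 'pose': array([[ 0.52690031, -0.45461266,  0.71812491,  1.6206765 ],
       [ 0.84958604,  0.30565114, -0.42986153, -0.63965356],
       [-0.02407521,  0.83660308,  0.54728025,  0.94224411],
       [ 0.        ,  0.        ,  0.        ,  1.        ]])} 0.995654296875
top {'camera_matrix': array([[439.25357227,   0.        , 317.30752893],
       [  0.        , 439.25357227, 235.78598655],
       [  0.        ,   0.        ,   1.        ]]), 'pose': array([[ 0.11817955,  0.96831143, -0.22001494,  0.27551569],
       [-0.99299158,  0.11498555, -0.02731391,  0.02550767],
       [-0.00114984,  0.22170092,  0.97511403,  1.03719421],
       [ 0.        ,  0.        ,  0.        ,  1.        ]])} 0.9960123697916666
```

View pics/scene0.png

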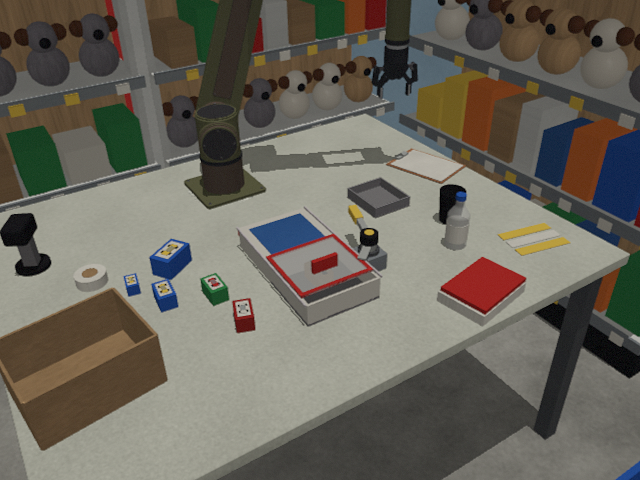

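View pics/top0.png

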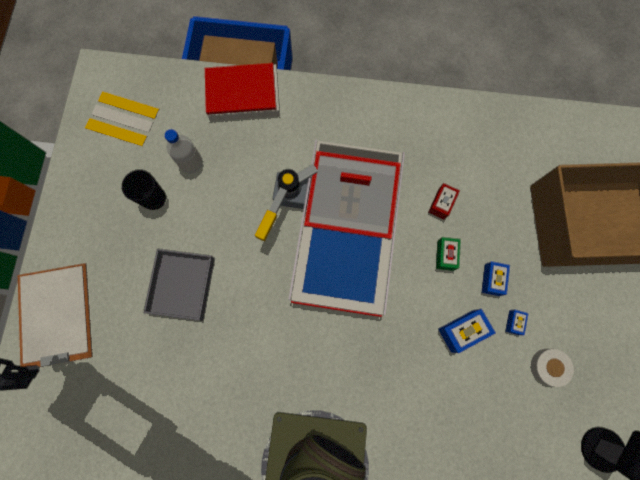

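The scene view shows the red toy (244,314), green (213,289) and the middle blue toy (165,294), plus a larger and a smaller blue look-alike. The top view shows the cover roughly shut with the brown carton under it (352,200), the lever grip at (265,225) and the tray at (180,286).

```bash
cat > h.py <<'E'
from rig import ctrl, optics
import numpy as np, cv2
def shot(n):
    P=optics.camera_params(n); im,d=optics.get_image(n); return im,d,P
def cloud(d,P):
    K=P["camera_matrix"];T=P["pose"];v,u=np.mgrid[:480,:640]
    c=np.stack([(u-K[0,2])/K[0,0]*d,-(v-K[1,2])/K[1,1]*d,-d],-1)
    return c@T[:3,:3].T+T[:3,3]
def onplane(uv,P,z):
    K=P["camera_matrix"];T=P["pose"];uv=np.atleast_2d(np.float64(uv))
    r=np.c_[(uv[:,0]-K[0,2])/K[0,0],-(uv[:,1]-K[1,2])/K[1,1],-np.ones(len(uv))]@T[:3,:3].T
    return T[:3,3]+r*((z-T[2,3])/r[:,2])[:,None]
def tri(uv1,P1,uv2,P2):
    def R(uv,P): a=onplane([uv],P,0)[0];o=P["pose"][:3,3];d=a-o;return o,d/np.linalg.norm(d)
    (o1,d1),(o2,d2)=R(uv1,P1),R(uv2,P2)
    t=np.linalg.lstsq(np.c_[d1,-d2],o2-o1,rcond=None)[0]
    a,b=o1+t[0]*d1,o2+t[1]*d2; return (a+b)/2,np.linalg.norm(a-b)
def blobs(m,amin=30):
    n,l,s,c=cv2.connectedComponentsWithStats(m.astype(np.uint8)); return [(l==i,s[i],c[i]) for i in range(1,n) if s[i,4]>=amin]
def rect(xy):
    (c,wh,a)=cv2.minAreaRect((np.float32(xy)*1000)); w,h=wh
    if w<h: w,h,a=h,w,a+90
    return np.round(np.array(c),1),round(w,1),round(h,1),round((a+90)%180-90,1)
def masks(im):
    H=cv2.cvtColor(im,cv2.COLOR_RGB2HSV).astype(int);h,s,v=H[...,0],H[...,1],H[...,2]
    return dict(red=((h<7)|(h>173))&(s>140)&(v>60),green=(h>50)&(h<85)&(s>110)&(v>40),blue=(h>100)&(h<125)&(s>130)&(v>50),yellow=(h>20)&(h<33)&(s>140)&(v>90),orange=(h>8)&(h<18)&(s>180)&(v>100))
E
python3 - <<'E'
from h import *
for n in("top","scene"):
    im,d,P=shot(n);C=cloud(d,P); 
    g=C[(C[...,2]<.02)&(C[...,0]>.4)&(C[...,0]<.8)&(abs(C[...,1])<.4)];print(n,"z0",np.median(g[:,2]),g[:,2].std())
    for k,m in masks(im).items():
        for b,s,c in blobs(m,25):
            p=C[b]; q=np.median(p,0)
            if not(.2<q[0]<1 and abs(q[1])<.6): continue
            z=np.percentile(p[:,2],90); bb=b
            t=p[p[:,2]>z-.01]
            print(k,s[4],c.round(),q.round(3),"ztop",z.round(3),*rect(t[:,:2]))
E
```

```text
top z0 0.0008670500211771515 0.0025322785177818385
red 3205 [239.  88.] [0.854 0.293 0.043] ztop 0.045 [586.7 212.8] 703.2 181.8 16.6
red 1243 [354. 195.] [ 0.592 -0.021  0.071] ztop 0.073 [485.8 -11.7] 423.2 199.6 -2.3
red 258 [355. 178.] [ 0.629 -0.017  0.103] ztop 0.107 [456.7 -12.8] 364.4 66.8 -1.5
red 227 [444. 200.] [ 0.619 -0.229  0.042] ztop 0.045 [ 458.  -127.2] 472.8 54.2 -33.4
red 27 [450. 247.] [ 0.51  -0.256  0.044] ztop 0.046 [ 509.7 -254. ] 12.5 9.7 86.4
red 170 [335. 309.] [ 0.339 -0.005  0.054] ztop 0.057 [338.7  -6.6] 199.7 2.6 87.9
green 290 [447. 255.] [ 0.486 -0.244  0.042] ztop 0.045 [ 385.9 -140.1] 391.1 74.6 -45.5
blue 133 [171. 136.] [0.656 0.39  0.16 ] ztop 0.162 [658.3 391.7] 26.2 23.8 69.3
blue 4534 [342. 265.] [ 0.435 -0.01   0.063] ztop 0.066 [392.5  -9. ] 236.2 156.9 -2.0
blue 408 [493. 279.] [ 0.446 -0.349  0.04 ] ztop 0.044 [ 451.7 -365.7] 68.2 44.4 -4.3
blue 723 [463. 331.] [ 0.32  -0.279  0.057] ztop 0.06 [ 288.2 -168.7] 380.5 82.1 -74.1
blue 217 [514. 322.] [ 0.356 -0.407  0.028] ztop 0.033 [ 331.7 -205.4] 472.3 53.3 -82.8
yellow 653 [128. 105.] [0
[... 1148 characters left out ...]

blue 92 [461. 196.] [0.661 0.389 0.159] ztop 0.163 [658.5 392.4] 32.9 23.6 -41.8
blue 1581 [286. 233.] [ 0.434 -0.013  0.065] ztop 0.068 [1004. -264.] 1431.8 188.1 -23.9
blue 1210 [169. 273.] [ 0.362 -0.333  0.038] ztop 0.059 [ 940.1 -486.7] 1391.4 100.9 -16.8
blue 150 [132. 288.] [ 0.382 -0.424  0.025] ztop 0.034 [ 363.7 -419.5] 51.8 29.9 -10.1
yellow 141 [354. 212.] [0.504 0.164 0.106] ztop 0.11 [1050.6 -217.7] 1418.1 34.8 -35.1
yellow 306 [524. 231.] [0.719 0.598 0.004] ztop 0.007 [1123.8   -8.3] 1601.7 126.7 -56.3
yellow 50 [369. 232.] [0.608 0.135 0.11 ] ztop 0.113 [1106.6 -243.4] 1298.1 22.8 -37.1
yellow 343 [542. 246.] [0.798 0.582 0.004] ztop 0.007 [1165.5  -15.3] 1540.4 124.6 -58.5
```

```bash
python3 - <<'E'
from h import *
S={n:shot(n) for n in("top","scene")}
cs=dict(red=(.62,-.23),green=(.488,-.245),blue=(.452,-.366))
for n,(im,d,P) in S.items():
    C=cloud(d,P);ok=(d>0)
    for k,c in cs.items():
        m=ok&(np.hypot(C[...,0]-c[0],C[...,1]-c[1])<.055)&(C[...,2]>.036)&(C[...,2]<.055)
        p=C[m];print(n,k,len(p),np.median(p[:,2]).round(4),p[:,:2].mean(0).round(4),*rect(p[:,:2]))
    def R(nm,m):
        p=C[m&ok];print(n,nm,len(p),np.median(p[:,2]).round(4),*rect(p[:,:2]))
    M=masks(im);X=(C[...,0]>.3)&(C[...,0]<.8)&(abs(C[...,1])<.25)
    R("rib",M["red"]&X&(C[...,2]>.1)&(C[...,1]>-.1)&(C[...,1]<.08))
    R("cover",M["red"]&X&(C[...,2]>.066)&(C[...,2]<.08)&(C[...,1]>-.15)&(C[...,1]<.1))
    R("deck",M["blue"]&X&(C[...,2]>.055)&(C[...,2]<.072)&(C[...,1]>-.1))
    R("lever",M["yellow"]&X&(C[...,2]>.098)&(C[...,0]<.56))
    R("hub",M["yellow"]&X&(C[...,2]>.098)&(C[...,0]>.56))
    tr=ok&(C[...,0]>.25)&(C[...,0]<.55)&(C[...,1]>.22)&(C[...,1]<.48)&(C[...,2]>.025)&(C[...,2]<.045)
    R("tray",tr)
    cup=ok&(C[...,0]>.5)&(C[...,0]<.8)&(C[...,1]>.3)&(C[...,1]<.5)&(C[...,2]>.09)&(C[...,2]<.2)
    for b,s,c in blobs(cup,40): R("tall",b)
im=S["top"][0][120:320,220:420];a=cv2.resize(im,(600,600),interpolation=cv2.INTER_CUBIC)
im=S["scene"][0][190:340,230:400];b=cv2.resize(im,None,fx=600/170,fy=600/170,interpolation=cv2.INTER_CUBIC)[:,:]
o=np.zeros((500,800,3),np.uint8);a=cv2.resize(a,(400,400));b=cv2.resize(b,(400,353));o[:400,:400]=a;o[:353,400:]=b
cv2.imwrite("pics/c1.png",o[...,::-1])
E
```

```text
top red 544 0.0432 [ 0.6247 -0.2372] [ 625.7 -237.5] 71.4 44.7 -20.0
top green 594 0.0431 [ 0.4974 -0.254 ] [ 498.3 -254.3] 70.9 45.1 -0.3
top blue 616 0.0433 [ 0.4517 -0.3657] [ 452.8 -366.5] 71.2 44.9 -5.5
top rib 149 0.1054 [632.4 -17.3] 66.4 12.0 88.8
top cover 1249 0.0711 [603.6 -16.6] 199.6 185.2 87.8
top deck 4524 0.0634 [437.1 -10.5] 156.9 148.0 87.9
top lever 317 0.1056 [498.4 168.2] 64.3 24.7 -18.6
top hub 98 0.1084 [609.1 133.3] 24.5 23.9 -9.8
top tray 762 0.0347 [412.6 370.6] 295.4 160.6 12.6
top tall 629 0.1157 [654.7 387.6] 58.5 49.0 -53.6
top tall 291 0.0989 [556.5 464.5] 74.6 71.4 -2.7
scene red 420 0.0442 [ 0.6311 -0.2381] [ 628.3 -237.3] 77.4 44.0 -19.0
scene green 370 0.0441 [ 0.5032 -0.2546] [ 499.7 -252.9] 77.6 46.2 -1.4
scene blue 378 0.0441 [ 0.458  -0.3666] [ 453.2 -366. ] 77.5 44.7 -4.3
scene rib 130 0.1054 [633.7 -17.8] 68.8 18.7 86.8
scene cover 737 0.0723 [601.9 -15.8] 201.8 192.9 88.2
scene deck 1574 0.065 [430.4  -9.4] 157.7 141.0 88.5
scene lever 114 0.1068 [499.5 169.1] 67.6 23.1 -19.2
scene hub 50 0.11 [604.2 135.7] 37.2 22.2 -19.8
scene tray 551 0.033 [413.3 361.9] 280.3 142.7 2.9
scene tall 634 0.1074 [604.7 430.1] 203.3 72.4 -38.5
```

View pics/c1.png

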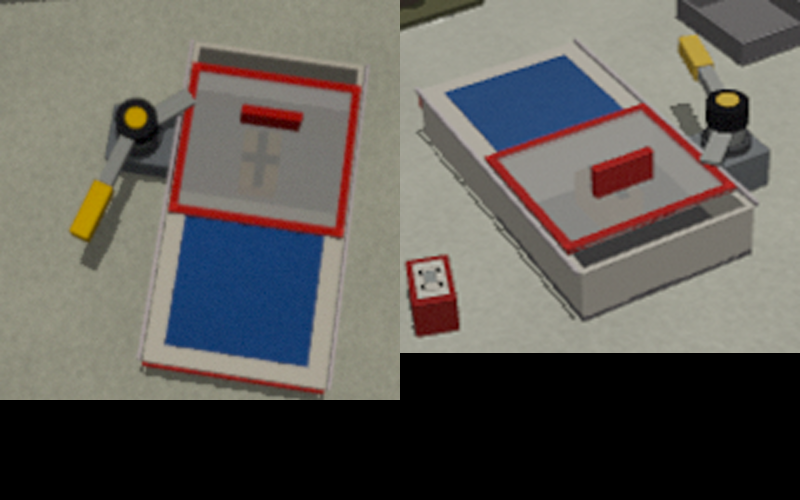

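The crop shows the cover standing about 25 mm open: there is a gap at the far end, with the red rib at (272,118). The tongue just reaches the cover's edge, and the lever has already turned about 16° from loosest. The brown carton shows through the cover at (260,160).

```bash
cat >> h.py <<'E'
from scipy.spatial.transform import Rotation as Rot
CASE=np.array([.5335,-.0140]);CY=-2.1
def cw(x,y):
    a=np.radians(CY);return CASE+np.array([x*np.cos(a)-y*np.sin(a),x*np.sin(a)+y*np.cos(a)])/1000
def state():
    s=ctrl.observe();R=Rot.from_euler("xyz",s["eef_rot"],degrees=True).as_matrix()
    psi=np.degrees(np.arctan2(R[1,2],R[0,2]));return s,R,psi
def show():
    s,R,psi=state();print("t",round(s["clock"],2),"tcp",s["ee_pos"].round(4),"psi",psi.round(2),"tilt",np.degrees(np.arccos(-R[2,0])).round(2),"F",s["wrist_force"].round(1),"grip",round(s["grip_width"]*85.4,1),"J",s["joint_pos"].round(0))
def plan(*way):
    "way: (x,y,z,psi) TCP targets; prints spin units then tool shift units for each leg"
    s,R,psi=state();p=s["ee_pos"]
    for x,y,z,q in way:
        d=(q-psi+90)%180-90; R=Rot.from_euler("z",d,degrees=True).as_matrix()@R; psi+=d
        print("spin",round(-d/6,2),"then shift",(R.T@(np.array([x,y,z])-p)/.03).round(2)); p=np.array([x,y,z])
E
python3 - <<'E'
from h import *
show()
P=optics.camera_params("top")
q=onplane([(152,250),(213,255),(203,321),(147,316)],P,.035);print(q.round(3),q.mean(0))
im,d,P=shot("top");C=cloud(d,P);m=(d>0)&(C[...,0]>.3)&(C[...,0]<.53)&(C[...,1]>.27)&(C[...,1]<.45)&(C[...,2]>.025)&(C[...,2]<.045)
print(rect(C[m][:,:2]))
# yaw from cover edges
plan((.632,-.017,.15,-2.1),(.632,-.017,.078,-2.1))
E
```

```text
t 0.3 tcp [0.1725 0.5483 0.231 ] psi 72.54 tilt 0.04 F [-0.8 -0.2  0.4] grip 85.5 J [68. 18. 86.  0. 76. -4.]
[[0.423 0.431 0.035]
 [0.428 0.288 0.035]
 [0.277 0.285 0.035]
 [0.273 0.412 0.035]] [0.35008074 0.35398987 0.035     ]
(array([416. , 363.8]), 245.7, 145.2, 6.5)
spin 12.44 then shift [  2.69 -18.27  16.  ]
spin -0.0 then shift [ 2.4 -0.   0. ]
```

Emit:
step_arm(
  hand=[50, 50, 50, 50, 50],
  travel=[
    [0, 0, 0],
    [0, 0, 0],
    [0, 0, 0],
    [0, 0, 0],
    [0, 0, 0],
  ],
  spin=[1, 1, 1, 1, 1],
)

```text
clock: 0.77
ee_pos: [0.1726, 0.5484, 0.2313]
eef_rot: [-157.5, 90.0, -115.3]
wrist_force: [0.1, 0.2, -0.4]
grip_width: 0.582
```

Emit:
step_arm(
  hand=[50, 50, 50, 50, 50],
  travel=[
    [0, 0, 0],
    [0, 0, 0],
    [0, 0, 0],
    [0, 0, 0],
    [0, 0, 0],
  ],
  spin=[1, 1, 1, 1, 1],
)

```text
clock: 1.18
ee_pos: [0.1726, 0.5485, 0.2313]
eef_rot: [-145.7, 90.0, -133.4]
wrist_force: [-0.4, 0.1, -0.1]
grip_width: 0.585
```

Emit:
step_arm(
  hand=[50, 50, 50, 50, 50],
  travel=[
    [0, 0, 0],
    [0, 0, 0],
    [0, 0, 0],
    [0, -0.9, 0.8],
    [0, -0.9, 0.8],
  ],
  spin=[1, 1, 0.44, 0, 0],
)

```text
clock: 1.6
ee_pos: [0.2182, 0.4934, 0.2311]
eef_rot: [78.4, 90.0, 76.5]
wrist_force: [0.6, -0.1, 0.0]
grip_width: 0.585
```

Emit:
step_arm(
  hand=[50, 50, 50, 50, 50],
  travel=[
    [0, -0.9, 0.8],
    [0, -0.9, 0.8],
    [0, -0.9, 0.8],
    [0, -0.9, 0.8],
    [0, -0.9, 0.8],
  ],
  spin=[0, 0, 0, 0, 0],
)

```text
clock: 2.02
ee_pos: [0.3343, 0.3521, 0.2315]
eef_rot: [40.5, 90.0, 38.4]
wrist_force: [1.1, 0.2, 0.3]
grip_width: 0.587
```

Emit:
step_arm(
  hand=[50, 50, 50, 50, 50],
  travel=[
    [0, -0.9, 0.8],
    [0, -0.9, 0.8],
    [0, -0.9, 0.8],
    [0, -0.9, 0.8],
    [0, -0.9, 0.8],
  ],
  spin=[0, 0, 0, 0, 0],
)

```text
clock: 2.43
ee_pos: [0.4494, 0.2126, 0.2315]
eef_rot: [28.2, 90.0, 26.1]
wrist_force: [0.8, 1.0, -0.0]
grip_width: 0.583
```

Emit:
step_arm(
  hand=[50, 50, 50, 50, 50],
  travel=[
    [0.3, -0.9, 0.8],
    [0.3, -0.9, 0.8],
    [0.3, -0.9, 0.8],
    [0.3, -0.9, 0.8],
    [0.3, -0.9, 0.8],
  ],
  spin=[0, 0, 0, 0, 0],
)

```text
clock: 2.85
ee_pos: [0.5644, 0.0732, 0.186]
eef_rot: [24.5, 90.0, 22.4]
wrist_force: [0.1, 0.2, 0.7]
grip_width: 0.585
```

```bash
python3 - <<'E'
from h import *
show();plan((.632,-.017,.150,-2.1),(.632,-.017,.078,-2.1))
im,d,P=shot("wrist");cv2.imwrite("pics/w1.png",im[...,::-1]);C=cloud(d,P);ok=d>0
M=masks(im)["red"];p=C[M&ok&(C[...,2]>.1)&(C[...,2]<.115)];print("rib",len(p),rect(p[:,:2]),np.median(p[:,2]))
E
```

```text
t 2.85 tcp [0.5644 0.0732 0.186 ] psi -2.12 tilt 0.02 F [0.1 0.2 0.7] grip 50.0 J [ 3. 19. 91.  0. 70.  5.]
spin -0.0 then shift [ 1.2  -2.92  2.36]
spin -0.0 then shift [ 2.4 -0.  -0. ]
rib 0 (array([0., 0.]), 0.0, 0.0, 0.0) nan
  return _methods._mean(a, axis=axis, dtype=dtype,
  ret = ret.dtype.type(ret / rcount)
```

Emit:
step_arm(
  hand=[50, 50, 50, 50, 50],
  travel=[
    [0, -0.73, 0.59],
    [0, -0.73, 0.59],
    [0.4, -0.73, 0.59],
    [0.8, -0.73, 0.59],
    [0, 0, 0],
  ],
  spin=[0, 0, 0, 0, 0],
)

```text
clock: 3.32
ee_pos: [0.6323, -0.0194, 0.1464]
eef_rot: [-141.1, 89.8, -143.4]
wrist_force: [-0.5, 0.1, -0.6]
grip_width: 0.586
```

```bash
python3 - <<'E'
from h import *
show()
im,d,P=shot("wrist");cv2.imwrite("pics/w2.png",im[...,::-1]);C=cloud(d,P);ok=d>0
M=masks(im)["red"];p=C[M&ok&(C[...,2]>.1)&(C[...,2]<.115)];print("rib",len(p));print(rect(p[:,:2]) if len(p) else "")
E
```

```text
t 3.32 tcp [ 0.6323 -0.0194  0.1464] psi -2.28 tilt 0.19 F [-0.5  0.1 -0.6] grip 50.1 J [-6. 26. 85. -0. 69. -3.]
rib 2611
(array([633.1, -16.3]), 69.6, 11.3, 88.3)
```

View pics/w2.png

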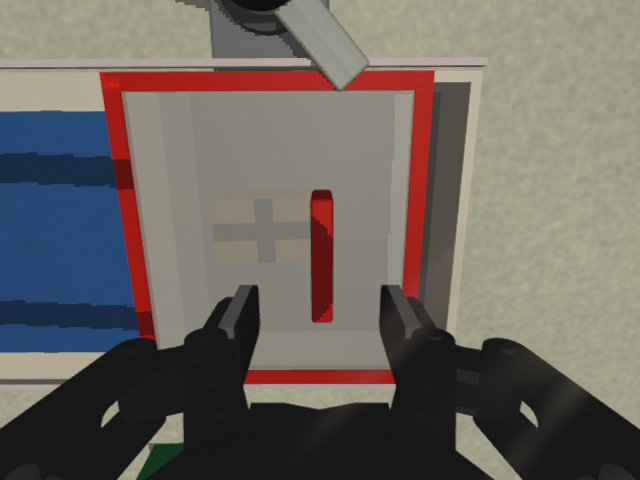

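The wrist view shows the rib at (321,255) centred between the fingers, the tongue lapping the cover's edge at (345,75), and the brown carton under the cover at (262,228).

Emit:
step_arm(
  hand=[50, 50, 50, 50, 50],
  travel=[
    [0.6, 0, 0],
    [0.6, 0, 0],
    [0.6, 0, 0],
    [0.45, -0.1, 0],
    [0, 0, 0],
  ],
  spin=[0, 0, 0, 0, 0],
)

```text
clock: 3.78
ee_pos: [0.628, -0.0173, 0.0805]
eef_rot: [175.1, 89.7, 173.0]
wrist_force: [-0.2, 0.6, 0.4]
grip_width: 0.584
```

Emit:
step_arm(
  hand=[0, 0, 0, 0, 0],
  travel=[
    [0, 0, 0],
    [0, 0, 0],
    [0, 0, 0],
    [0, 0, 0],
    [0, 0, 0],
  ],
  spin=[0, 0, 0, 0, 0],
  force=50,
)

```text
clock: 4.2
ee_pos: [0.6323, -0.0179, 0.0846]
eef_rot: [6.7, 89.8, 4.6]
wrist_force: [0.5, 1.2, 5.5]
grip_width: 0.125
```

Emit:
step_arm(
  hand=[0, 0, 0, 0, 0],
  travel=[
    [0, 0, 0],
    [0, 0, -0.1],
    [0, 0, -0.2],
    [0, 0, -0.2],
    [0, 0, 0],
  ],
  spin=[0, 0, 0, 0, 0],
)

```text
clock: 4.62
ee_pos: [0.6163, -0.0173, 0.0846]
eef_rot: [11.0, 89.8, 8.9]
wrist_force: [-0.6, 2.1, 9.6]
grip_width: 0.128
```

```bash
python3 -c "
from h import *
show()"
```

```text
t 4.62 tcp [ 0.6163 -0.0173  0.0846] psi -2.1 tilt 0.16 F [-0.6  2.1  9.6] grip 10.9 J [-6. 29. 92.  0. 60. -3.]
```

Emit:
step_arm(
  hand=[0, 0, 0, 0, 0],
  travel=[
    [-0.15, 0, -0.4],
    [0, 0, -0.5],
    [0, 0, -0.5],
    [0, 0, -0.5],
    [0, 0, -0.5],
  ],
  spin=[0, 0, 0, 0, 0],
)

```text
clock: 5.03
ee_pos: [0.5414, -0.0146, 0.0847]
eef_rot: [169.4, 89.8, 167.3]
wrist_force: [2.5, 1.4, -16.4]
grip_width: 0.125
```

Emit:
step_arm(
  hand=[0, 0, 0, 0, 0],
  travel=[
    [0, 0, -0.5],
    [0, 0, -0.5],
    [0, 0, -0.4],
    [0, 0, -0.2],
    [0, 0, -0.1],
  ],
  spin=[0, 0, 0, 0, 0],
)

```text
clock: 5.45
ee_pos: [0.489, -0.0127, 0.0848]
eef_rot: [174.3, 89.6, 172.2]
wrist_force: [3.1, 1.0, -28.8]
grip_width: 0.125
```

Emit:
step_arm(
  hand=[0, 0, 0, 0, 0],
  travel=[
    [0, 0, -0.1],
    [0, 0, -0.1],
    [0, 0, -0.1],
    [0, 0, -0.1],
    [0, 0, 0],
  ],
  spin=[0, 0, 0, 0, 0],
)

```text
clock: 5.87
ee_pos: [0.4792, -0.0124, 0.0848]
eef_rot: [170.1, 89.8, 168.0]
wrist_force: [2.5, 1.9, -30.4]
grip_width: 0.125
```

```bash
python3 -c "
from h import *
show()"
```

```text
t 5.87 tcp [ 0.4792 -0.0124  0.0848] psi -2.12 tilt 0.25 F [  2.5   1.9 -30.4] grip 10.7 J [ -7.  20. 108.   0.  52.  -4.]
```

Emit:
step_arm(
  hand=[0, 0, 0, 0, 0],
  travel=[
    [0.1, 0, 0],
    [0.05, 0, -0.05],
    [0, 0, -0.05],
    [0, 0, -0.05],
    [0, 0, 0],
  ],
  spin=[0, 0, 0, 0, 0],
)

```text
clock: 6.28
ee_pos: [0.4793, -0.0125, 0.0846]
eef_rot: [4.5, 89.7, 2.4]
wrist_force: [3.7, 4.6, 4.9]
grip_width: 0.128
```

Emit:
step_arm(
  hand=[0, 0, 0, 0, 0],
  travel=[
    [0, 0, -0.05],
    [0, 0, -0.05],
    [0, 0, -0.05],
    [0, 0, 0],
    [0, 0, 0],
  ],
  spin=[0, 0, 0, 0, 0],
)

```text
clock: 6.7
ee_pos: [0.4793, -0.0124, 0.0847]
eef_rot: [2.5, 89.2, 0.4]
wrist_force: [12.4, 4.3, -6.1]
grip_width: 0.125
```

```bash
python3 -c "
from h import *
show()"
```

```text
t 6.7 tcp [ 0.4793 -0.0124  0.0847] psi -2.15 tilt 0.78 F [12.4  4.3 -6.1] grip 10.7 J [ -7.  19. 109.   0.  51.  -5.]
```

Emit:
step_arm(
  hand=[10, 30, 50, 50, 50],
  travel=[
    [0, 0, 0.1],
    [0, 0, 0.1],
    [0, 0, 0.05],
    [0, 0, 0],
    [-0.5, 0, 0],
  ],
  spin=[0, 0, 0, 0, 0],
)

```text
clock: 7.12
ee_pos: [0.4769, -0.0129, 0.096]
eef_rot: [-178.3, 89.7, 179.6]
wrist_force: [-0.5, 0.3, -0.5]
grip_width: 0.583
```

Emit:
step_arm(
  hand=[60, 60, 70, 85, 85],
  travel=[
    [-0.9, 0, 0],
    [-0.9, 0, 0.9],
    [-0.9, 0, 0.9],
    [-0.9, 0, 0.9],
    [-0.9, 0, 0.9],
  ],
  spin=[0, 0, 0, 0, 0],
)

```text
clock: 7.53
ee_pos: [0.5874, -0.0171, 0.2343]
eef_rot: [-143.4, 89.9, -145.5]
wrist_force: [2.1, 0.5, -1.1]
grip_width: 0.998
```

Emit:
step_arm(
  hand=[85, 85, 85, 85, 85],
  travel=[
    [0, 0, 0.5],
    [0, 0, 0],
    [0, 0, 0],
    [0, 0, 0],
    [0, 0, 0],
  ],
  spin=[0, 0, 0, 0, 0],
)

```text
clock: 7.95
ee_pos: [0.6001, -0.0172, 0.2315]
eef_rot: [-180.0, 89.8, 177.9]
wrist_force: [-0.7, -0.2, -0.4]
grip_width: 0.994
```

```bash
python3 - <<'E'
from h import *
show()
im,d,P=shot("wrist");cv2.imwrite("pics/w3.png",im[...,::-1]);C=cloud(d,P);ok=d>0
m=ok&(C[...,2]>.035)&(C[...,2]<.056)&(np.abs(C[...,0]-.62)<.085)&(C[...,1]>-.09)&(C[...,1]<.07)
for b,s,c in blobs(m,200): 
    p=C[b];print("wrist old",len(p),c,rect(p[:,:2]),np.median(p[:,2]))
for n in("top",):
    im,d,P=shot(n);C=cloud(d,P)
    m=(d>0)&(C[...,2]>.035)&(C[...,2]<.056)&(np.abs(C[...,0]-.62)<.085)&(C[...,1]>-.09)&(C[...,1]<.07)
    for b,s,c in blobs(m,50): 
        p=C[b];print(n,"old",len(p),c,rect(p[:,:2]),np.median(p[:,2]))
    M=masks(im);q=C[M["red"]&(d>0)&(C[...,2]>.1)&(np.abs(C[...,1])<.1)];print("rib",rect(q[:,:2]))
E
```

```text
t 7.95 tcp [ 0.6001 -0.0172  0.2315] psi -2.11 tilt 0.23 F [-0.7 -0.2 -0.4] grip 84.9 J [-6. 20. 83. -0. 78. -4.]
wrist old 651 [252.99385561 200.54070661] (array([539.2, -10. ]), 159.9, 0.8, 88.0) 0.0445846152104421
wrist old 3904 [315.37679303 206.31173156] (array([595.5, -11.2]), 70.0, 44.4, -0.4) 0.04980911826320042
rib (array([0., 0.]), 0.0, 0.0, 0.0)
```

View pics/w3.png

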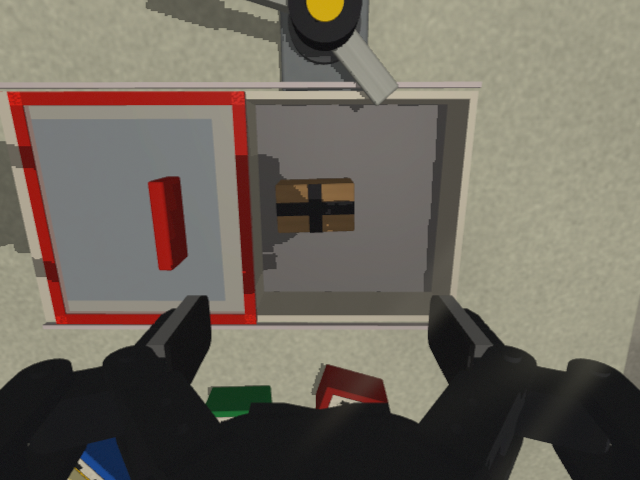

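The open cover stands on the deck, the brown carton with the black cross lies in the compartment at (315,206), and the tongue tip is at (380,90). Fetch the carton next.

```bash
python3 - <<'E'
from h import *
plan((.5955,-.0112,.2315,89.6),(.5955,-.0112,.017,89.6),(.5955,-.0112,.2,89.6),(.35,.354,.2,89.6),(.35,.354,.016,89.6))
E
```

```text
spin 14.72 then shift [ 0.02 -0.18 -0.2 ]
spin -0.0 then shift [ 7.15 -0.    0.02]
spin -0.0 then shift [-6.1   0.   -0.02]
spin -0.0 then shift [  0.03  -8.27 -12.12]
spin -0.0 then shift [ 6.13 -0.    0.02]
```

Emit:
step_arm(
  hand=[85, 85, 85, 85, 85],
  travel=[
    [0, 0, 0],
    [0, 0, 0],
    [0, 0, 0],
    [0, 0, 0],
    [0, 0, 0],
  ],
  spin=[-1, -1, -1, -1, -1],
)

```text
clock: 8.47
ee_pos: [0.6014, -0.0172, 0.2325]
eef_rot: [150.7, 89.9, 178.9]
wrist_force: [-0.5, -0.6, -0.3]
grip_width: 0.992
```

Emit:
step_arm(
  hand=[85, 85, 85, 85, 85],
  travel=[
    [0, 0, 0],
    [0, 0, 0],
    [0, 0, 0],
    [0, 0, 0],
    [0, 0, 0],
  ],
  spin=[-1, -1, -1, -1, -1],
)

```text
clock: 8.88
ee_pos: [0.6014, -0.0172, 0.2325]
eef_rot: [119.1, 89.9, 177.3]
wrist_force: [0.4, 0.5, -0.5]
grip_width: 0.994
```

Emit:
step_arm(
  hand=[85, 85, 85, 85, 85],
  travel=[
    [0, 0, 0],
    [0, 0, 0],
    [0, 0, 0],
    [0, 0, 0],
    [0, 0, 0],
  ],
  spin=[-1, -1, -1, -1, -1],
)

```text
clock: 9.3
ee_pos: [0.6014, -0.0172, 0.2324]
eef_rot: [90.5, 89.9, 178.7]
wrist_force: [-0.6, -0.1, 0.1]
grip_width: 0.995
```

Emit:
step_arm(
  hand=[85, 85, 85, 85, 85],
  travel=[
    [0.8, 0.18, 0.2],
    [0.8, 0, 0],
    [0.8, 0, 0],
    [0.8, 0, 0],
    [0.2, 0, 0],
  ],
  spin=[-0.28, 0, 0, 0, 0],
)

```text
clock: 9.72
ee_pos: [0.5934, -0.0108, 0.1269]
eef_rot: [86.1, 89.5, 175.7]
wrist_force: [-1.6, -0.3, -0.4]
grip_width: 0.996
```

```bash
python3 - <<'E'
from h import *
show();plan((.5955,-.0112,.017,89.6))
E
```

```text
t 9.72 tcp [ 0.5934 -0.0108  0.1269] psi 89.58 tilt 0.46 F [-1.6 -0.3 -0.4] grip 85.1 J [ -5.  25.  92.  -0.  64. -95.]
spin -0.0 then shift [ 3.66 -0.1  -0.02]
```

Emit:
step_arm(
  hand=[85, 85, 85, 85, 85],
  travel=[
    [0.8, 0, 0],
    [0.8, 0, 0],
    [0.8, 0, 0],
    [0.8, 0, 0],
    [0.46, 0, 0],
  ],
  spin=[0, 0, 0, 0, 0],
)

```text
clock: 10.13
ee_pos: [0.5959, -0.011, 0.0194]
eef_rot: [86.9, 89.8, 176.5]
wrist_force: [-0.3, 0.1, -0.4]
grip_width: 0.993
```

Emit:
step_arm(
  hand=[85, 20, 20, 20, 20],
  travel=[
    [0, 0, 0],
    [0, 0, 0],
    [0, 0, 0],
    [0, 0, 0],
    [0, 0, 0],
  ],
  spin=[0, 0, 0, 0, 0],
  force=40,
)

```text
clock: 10.55
ee_pos: [0.5987, -0.0112, 0.0229]
eef_rot: [-94.5, 89.8, -5.0]
wrist_force: [1.5, -0.3, -1.1]
grip_width: 0.51
```

Emit:
step_arm(
  hand=[20, 20, 20, 20, 20],
  travel=[
    [0, 0, 0],
    [0, 0, 0],
    [-0.5, 0, 0],
    [-0.5, 0, 0],
    [0, 0, 0],
  ],
  spin=[0, 0, 0, 0, 0],
)

```text
clock: 10.97
ee_pos: [0.5993, -0.0112, 0.0538]
eef_rot: [-94.8, 89.7, -5.2]
wrist_force: [1.0, 0.7, -0.6]
grip_width: 0.51
```

```bash
python3 - <<'E'
from h import *
show()
E
```

```text
t 10.97 tcp [ 0.5993 -0.0112  0.0538] psi 89.58 tilt 0.3 F [ 1.   0.7 -0.6] grip 43.5 J [ -5.  30.  96.  -0.  54. -95.]
```

Emit:
step_arm(
  hand=[20, 20, 20, 20, 20],
  travel=[
    [-0.8, 0, 0],
    [-0.9, 0, 0],
    [-0.9, 0, 0],
    [-0.9, 0, 0],
    [-0.9, 0, 0],
  ],
  spin=[0, 0, 0, 0, 0],
)

```text
clock: 11.38
ee_pos: [0.5967, -0.011, 0.1836]
eef_rot: [85.8, 90.0, 175.4]
wrist_force: [1.4, 0.3, -1.1]
grip_width: 0.507
```

Emit:
step_arm(
  hand=[20, 20, 20, 20, 20],
  travel=[
    [0, 0.5, 0.8],
    [0, 0.5, 0.8],
    [0, 0.5, 0.8],
    [0, 0.5, 0.8],
    [0, 0.5, 0.8],
  ],
  spin=[0, 0, 0, 0, 0],
)

```text
clock: 11.8
ee_pos: [0.5219, 0.1103, 0.1825]
eef_rot: [84.2, 90.0, 173.7]
wrist_force: [0.8, 0.1, -0.8]
grip_width: 0.51
```

Emit:
step_arm(
  hand=[20, 20, 20, 20, 20],
  travel=[
    [0, 0.5, 0.8],
    [0, 0.5, 0.8],
    [0, 0.6, 0.8],
    [0, 0.6, 0.8],
    [0, 0.6, 0.8],
  ],
  spin=[0, 0, 0, 0, 0],
)

```text
clock: 12.22
ee_pos: [0.4387, 0.2309, 0.1825]
eef_rot: [107.5, 90.0, -163.0]
wrist_force: [0.2, 1.3, -0.4]
grip_width: 0.509
```

Emit:
step_arm(
  hand=[20, 20, 20, 20, 20],
  travel=[
    [0, 0.6, 0.8],
    [0, 0.6, 0.8],
    [0, 0.6, 0.8],
    [0, 0.6, 0.8],
    [0, 0.6, 0.8],
  ],
  spin=[0, 0, 0, 0, 0],
)

```text
clock: 12.63
ee_pos: [0.3496, 0.3516, 0.1826]
eef_rot: [139.1, 90.0, -131.3]
wrist_force: [0.2, 0.3, -1.4]
grip_width: 0.51
```

Emit:
step_arm(
  hand=[20, 20, 20, 20, 20],
  travel=[
    [0, 0, 0],
    [0, 0, 0],
    [0, 0, 0],
    [0, 0, 0],
    [0, 0, 0],
  ],
  spin=[0, 0, 0, 0, 0],
)

```text
clock: 13.05
ee_pos: [0.3515, 0.3498, 0.1829]
eef_rot: [-178.6, 90.0, -89.1]
wrist_force: [0.0, -0.1, -0.5]
grip_width: 0.506
```

```bash
python3 - <<'E'
from h import *
show();plan((.35,.354,.08,89.6),(.35,.354,.021,89.6))
im,d,P=shot("wrist");cv2.imwrite("pics/w4.png",im[...,::-1])
im,d,P=shot("top");cv2.imwrite("pics/t4.png",im[...,::-1])
E
```

```text
t 13.05 tcp [0.3515 0.3498 0.1829] psi 89.49 tilt 0.03 F [ 0.  -0.1 -0.5] grip 43.2 J [ 40.  14. 100.  -0.  67. -49.]
spin -0.02 then shift [3.43 0.05 0.14]
spin -0.0 then shift [1.97 0.   0.  ]
```

View pics/w4.png

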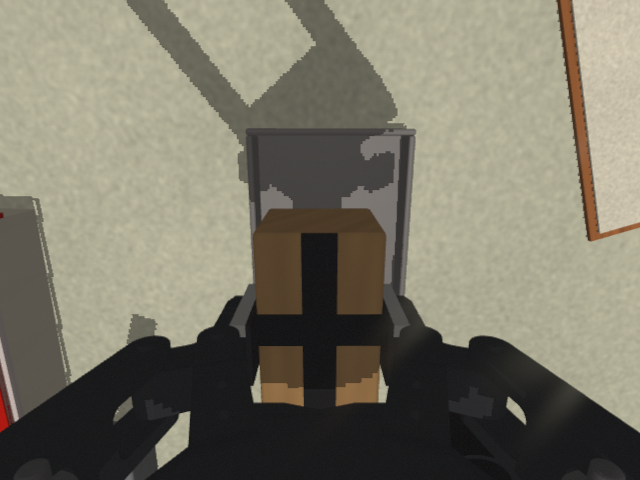

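The wrist view shows the carton held straight over the tray, whose far edge is at (330,130).

Emit:
step_arm(
  hand=[20, 20, 20, 20, 20],
  travel=[
    [0.8, 0, 0.05],
    [0.9, 0, 0.05],
    [0.9, 0, 0.05],
    [0.8, 0, 0],
    [0.8, 0, 0],
  ],
  spin=[0, 0, 0, 0, 0],
)

```text
clock: 13.57
ee_pos: [0.3516, 0.3549, 0.056]
eef_rot: [-54.7, 90.0, 34.8]
wrist_force: [0.9, -0.2, -1.0]
grip_width: 0.509
```

Emit:
step_arm(
  hand=[20, 20, 20, 20, 20],
  travel=[
    [0.6, 0, 0],
    [0.4, 0, 0],
    [0.15, 0, 0],
    [0, 0, 0],
    [0, 0, 0],
  ],
  spin=[0, 0, 0, 0, 0],
)

```text
clock: 13.98
ee_pos: [0.3515, 0.3552, 0.0228]
eef_rot: [-53.7, 90.0, 35.8]
wrist_force: [0.2, 0.5, -0.7]
grip_width: 0.506
```

Emit:
step_arm(
  hand=[56, 56, 56, 56, 56],
  travel=[
    [0, 0, 0],
    [0, 0, 0],
    [-0.1, 0, 0],
    [-0.4, 0, 0],
    [-0.8, 0, 0],
  ],
  spin=[0, 0, 0, 0, 0],
)

```text
clock: 14.4
ee_pos: [0.3495, 0.3541, 0.0607]
eef_rot: [131.4, 89.8, -139.0]
wrist_force: [-0.8, -0.1, 0.1]
grip_width: 0.656
```

Emit:
step_arm(
  hand=[56, 56, 56, 85, 85],
  travel=[
    [-0.9, 0, 0],
    [-0.9, 0, 0],
    [-0.9, 0, 0],
    [-0.9, 0, 0],
    [-0.9, 0, 0],
  ],
  spin=[0, 0, 0, 0, 0],
)

```text
clock: 14.82
ee_pos: [0.3507, 0.3551, 0.1989]
eef_rot: [-48.4, 89.9, 41.2]
wrist_force: [-0.0, 0.3, -0.4]
grip_width: 0.913
```

```bash
python3 - <<'E'
from h import *
show()
im,d,P=shot("scene");cv2.imwrite("pics/s5.png",im[...,::-1])
C=cloud(d,P);ok=d>0
cs=dict(red=(.626,-.237),green=(.499,-.254),blue=(.453,-.366))
for k,c in cs.items():
    m=ok&(np.hypot(C[...,0]-c[0],C[...,1]-c[1])<.075)&(C[...,2]>.036)&(C[...,2]<.055)
    p=C[m];print(k,len(p),rect(p[:,:2]))
m=ok&(C[...,2]>.038)&(C[...,2]<.06)&(abs(C[...,0]-.35)<.08)&(abs(C[...,1]-.35)<.07)
print("old",rect(C[m][:,:2]),np.median(C[m][:,2]))
c=.452,-.366
plan((.35,.35,.2,-95),(*c,.2,-95),(*c,.012,-95))
E
```

```text
t 14.82 tcp [0.3507 0.3551 0.1989] psi 89.59 tilt 0.09 F [-0.   0.3 -0.4] grip 77.9 J [ 41.  13.  98.   0.  69. -49.]
red 416 (array([ 626.8, -236.9]), 76.2, 43.9, -19.1)
green 377 (array([ 499.4, -253.7]), 76.8, 44.5, -0.0)
blue 376 (array([ 453.3, -365.6]), 77.3, 44.5, -3.7)
old (array([355.4, 354.4]), 148.8, 129.8, -0.4) 0.047653864228213605
spin 0.77 then shift [ 0.14  0.09 -0.26]
spin -0.0 then shift [ -0.13  -5.47 -23.48]
spin -0.0 then shift [ 6.27  0.05 -0.05]
```

Emit:
step_arm(
  hand=[85, 85, 85, 85, 85],
  travel=[
    [0, -0.25, -1],
    [0, -0.25, -1],
    [0, -0.25, -1],
    [0, -0.25, -1],
    [0, -0.25, -1],
  ],
  spin=[0, 0, 0, 0, 0],
)

```text
clock: 15.28
ee_pos: [0.3873, 0.2038, 0.1973]
eef_rot: [-70.2, 89.9, 19.5]
wrist_force: [0.1, -0.2, -0.1]
grip_width: 0.993
```

Emit:
step_arm(
  hand=[85, 85, 85, 85, 85],
  travel=[
    [0, -0.25, -1],
    [0, -0.25, -1],
    [0, -0.25, -1],
    [0, -0.25, -1],
    [0, -0.25, -1],
  ],
  spin=[0, 0, 0, 0, 0],
)

```text
clock: 15.7
ee_pos: [0.4238, 0.0533, 0.1973]
eef_rot: [-86.3, 89.9, 3.3]
wrist_force: [0.9, 0.6, 0.2]
grip_width: 0.995
```

Emit:
step_arm(
  hand=[85, 85, 85, 85, 85],
  travel=[
    [0, -0.25, -1],
    [0, -0.25, -1],
    [0, -0.25, -1],
    [0, -0.25, -1],
    [0, -0.25, -1],
  ],
  spin=[0, 0, 0, 0, 0],
)

```text
clock: 16.12
ee_pos: [0.4602, -0.0971, 0.1973]
eef_rot: [-102.8, 89.9, -13.2]
wrist_force: [0.5, 0.4, -0.3]
grip_width: 0.997
```

Emit:
step_arm(
  hand=[85, 85, 85, 85, 85],
  travel=[
    [0, -0.25, -1],
    [0, -0.25, -1],
    [0, -0.25, -1],
    [0, -0.25, -0.5],
    [0, 0, 0],
  ],
  spin=[0, 0, 0, 0, 0],
)

```text
clock: 16.53
ee_pos: [0.4914, -0.2043, 0.1972]
eef_rot: [-126.6, 89.8, -37.2]
wrist_force: [0.2, 0.1, 0.6]
grip_width: 0.996
```

```bash
cat >> h.py <<'E'
def toysnow(names=("wrist","top")):
    for n in names:
        im,d,P=shot(n);C=cloud(d,P);M=masks(im)
        if n=="wrist": cv2.imwrite("pics/wl.png",im[...,::-1])
        m=(d>0)&(C[...,2]>.037)&(C[...,2]<.055)&(C[...,1]<-.14)&(C[...,1]>-.5)&(C[...,0]<.8)&(C[...,0]>.35)
        for b,s,c in blobs(m,100):
            p=C[b];r=rect(p[:,:2])
            if r[1]<120:print(n,[k for k in M if (M[k]&b).sum()>.3*b.sum()],len(p),r,"z",np.median(p[:,2]).round(4))
E
python3 - <<'E'
from h import *
show();toysnow();plan((.4985,-.2545,.012,89.7))
E
```

```text
t 16.53 tcp [ 0.4914 -0.2043  0.1972] psi 89.4 tilt 0.22 F [0.2 0.1 0.6] grip 85.1 J [ -27.   16.   94.   -0.   70. -116.]
wrist ['blue'] 662 (array([ 363.3, -303.5]), 49.1, 2.1, -55.8) z 0.0469
wrist ['blue'] 4945 (array([ 452.3, -365.5]), 70.3, 45.2, -4.3) z 0.0418
wrist ['green'] 4286 (array([ 497.5, -253.5]), 70.2, 44.2, 0.2) z 0.0419
wrist [] 1766 (array([ 571.7, -471.6]), 105.4, 4.3, 8.3) z 0.045
wrist ['red'] 3188 (array([ 625. , -236.3]), 71.2, 44.3, -19.3) z 0.0419
top ['red'] 521 (array([ 625.8, -237.7]), 71.7, 44.0, -20.1) z 0.0433
spin -0.03 then shift [ 6.15 -0.32 -1.8 ]
```

Emit:
step_arm(
  hand=[85, 85, 85, 85, 85],
  travel=[
    [0, -0.15, -0.8],
    [0.4, -0.1, -0.84],
    [0.9, 0, 0],
    [0.9, 0, 0],
    [0.9, 0, 0],
  ],
  spin=[0, 0, 0, 0, 0],
)

```text
clock: 17.05
ee_pos: [0.4963, -0.2485, 0.1033]
eef_rot: [-74.5, 90.0, 15.2]
wrist_force: [-0.8, 0.2, 0.2]
grip_width: 0.993
```

Emit:
step_arm(
  hand=[85, 85, 85, 85, 85],
  travel=[
    [0.9, 0, 0],
    [0.9, 0, 0],
    [0.8, 0, 0],
    [0.4, 0, 0],
    [0, 0, 0],
  ],
  spin=[0, 0, 0, 0, 0],
)

```text
clock: 17.47
ee_pos: [0.4939, -0.2466, 0.011]
eef_rot: [56.0, 89.6, 145.6]
wrist_force: [-0.3, 0.5, 0.6]
grip_width: 0.993
```

```bash
python3 - <<'E'
from h import *
show()
E
```

```text
t 17.47 tcp [ 0.4939 -0.2466  0.011 ] psi 89.67 tilt 0.42 F [-0.3  0.5  0.6] grip 84.8 J [ -31.   30.  103.    0.   47. -121.]
```

Emit:
step_arm(
  hand=[85, 85, 20, 20, 20],
  travel=[
    [-0.07, -0.1, -0.22],
    [0, 0, 0],
    [0, 0, 0],
    [0, 0, 0],
    [0, 0, 0],
  ],
  spin=[0, 0, 0, 0, 0],
)

```text
clock: 17.88
ee_pos: [0.5, -0.2569, 0.0167]
eef_rot: [-119.9, 89.9, -30.3]
wrist_force: [-0.5, -0.1, 0.1]
grip_width: 0.597
```

Emit:
step_arm(
  hand=[20, 20, 20, 20, 20],
  travel=[
    [0, 0, 0],
    [0, 0, 0],
    [0, 0, 0],
    [0, 0, 0],
    [0, 0, 0],
  ],
  spin=[0, 0, 0, 0, 0],
)

```text
clock: 18.3
ee_pos: [0.4999, -0.2569, 0.0166]
eef_rot: [-115.6, 89.9, -26.0]
wrist_force: [0.3, 0.7, 6.5]
grip_width: 0.505
```

```bash
python3 - <<'E'
from h import *
show();x,y=cw(140,-45);print(cw(140,-45),cw(50,-45),cw(95,38))
plan((.4975,-.2535,.16,87.9),(x,y,.16,87.9),(x,y,.022,87.9))
E
```

```text
t 18.3 tcp [ 0.4999 -0.2569  0.0166] psi 89.57 tilt 0.09 F [0.3 0.7 6.5] grip 43.1 J [ -32.   30.  102.    0.   47. -121.]
[ 0.67175701 -0.0640999 ] [ 0.58181745 -0.06080196] [0.62982866 0.02049333]
spin 0.28 then shift [-4.78  0.08  0.11]
spin -0.0 then shift [ 0.   -5.57  6.52]
spin -0.0 then shift [4.6  0.01 0.  ]
```

Emit:
step_arm(
  hand=[20, 20, 20, 20, 20],
  travel=[
    [-0.6, 0, 0],
    [-0.9, 0, 0],
    [-0.9, 0, 0],
    [-0.9, 0, 0],
    [-0.9, 0, 0],
  ],
  spin=[0.28, 0, 0, 0, 0],
)

```text
clock: 18.72
ee_pos: [0.4987, -0.2563, 0.1426]
eef_rot: [59.3, 89.9, 147.2]
wrist_force: [0.7, -0.0, -2.3]
grip_width: 0.505
```

Emit:
step_arm(
  hand=[20, 20, 20, 20, 20],
  travel=[
    [-0.6, 0, 0],
    [0, -0.7, 0.8],
    [0, -0.7, 0.8],
    [0, -0.7, 0.8],
    [0, -0.7, 0.8],
  ],
  spin=[0, 0, 0, 0, 0],
)

```text
clock: 19.13
ee_pos: [0.5871, -0.1629, 0.1598]
eef_rot: [47.1, 90.0, 134.9]
wrist_force: [0.2, -0.9, -2.0]
grip_width: 0.504
```

Emit:
step_arm(
  hand=[20, 20, 20, 20, 20],
  travel=[
    [0, -0.7, 0.8],
    [0, -0.7, 0.8],
    [0, -0.7, 0.8],
    [0, -0.7, 0.8],
    [0, 0, 0.1],
  ],
  spin=[0, 0, 0, 0, 0],
)

```text
clock: 19.55
ee_pos: [0.6785, -0.0636, 0.1592]
eef_rot: [-55.5, 89.7, 32.6]
wrist_force: [-0.1, -0.2, -1.1]
grip_width: 0.509
```

Emit:
step_arm(
  hand=[20, 20, 20, 20, 20],
  travel=[
    [0, 0, 0],
    [0, 0, 0],
    [0, 0, 0],
    [0, 0, 0],
    [0, 0, 0],
  ],
  spin=[0, 0, 0, 0, 0],
)

```text
clock: 19.97
ee_pos: [0.6737, -0.0691, 0.1597]
eef_rot: [116.5, 90.0, -155.6]
wrist_force: [-0.3, -0.2, -0.4]
grip_width: 0.508
```

```bash
python3 - <<'E'
from h import *
show();x,y=cw(140,-45);plan((x,y,.0256,87.9))
E
```

```text
t 19.97 tcp [ 0.6737 -0.0691  0.1597] psi 87.81 tilt 0.02 F [-0.3 -0.2 -0.4] grip 43.4 J [ -9.  29.  79.  -0.  73. -97.]
spin -0.02 then shift [4.47 0.07 0.16]
```

Emit:
step_arm(
  hand=[20, 20, 20, 20, 20],
  travel=[
    [0.5, 0.05, 0.16],
    [0.9, 0, 0],
    [0.9, 0, 0],
    [0.9, 0, 0],
    [0.7, 0, 0],
  ],
  spin=[0, 0, 0, 0, 0],
)

```text
clock: 20.38
ee_pos: [0.6719, -0.0639, 0.041]
eef_rot: [85.0, 89.9, 172.8]
wrist_force: [0.3, 0.5, -1.1]
grip_width: 0.51
```

Emit:
step_arm(
  hand=[20, 20, 20, 20, 20],
  travel=[
    [0.3, 0, 0],
    [0.2, 0, 0],
    [0, 0, 0],
    [0, 0, 0],
    [0, 0, 0],
  ],
  spin=[0, 0, 0, 0, 0],
)

```text
clock: 20.8
ee_pos: [0.6745, -0.0635, 0.0293]
eef_rot: [-97.1, 89.8, -9.2]
wrist_force: [0.9, 0.3, -1.3]
grip_width: 0.506
```

```bash
python3 - <<'E'
from h import *
show()
E
```

```text
t 20.8 tcp [ 0.6745 -0.0635  0.0293] psi 87.88 tilt 0.18 F [ 0.9  0.3 -1.3] grip 43.3 J [ -9.  36.  86.  -0.  58. -97.]
```

Emit:
step_arm(
  hand=[20, 20, 54, 54, 54],
  travel=[
    [0.1, 0, 0],
    [0, 0, 0],
    [0, 0, 0],
    [0, 0, 0],
    [0, 0, 0],
  ],
  spin=[0, 0, 0, 0, 0],
)

```text
clock: 21.22
ee_pos: [0.6734, -0.0631, 0.0251]
eef_rot: [-97.4, 90.0, -9.5]
wrist_force: [-0.4, -0.5, -0.0]
grip_width: 0.63
```

Emit:
step_arm(
  hand=[54, 54, 54, 60, 85],
  travel=[
    [-0.4, 0, 0],
    [-0.8, 0, 0],
    [-0.9, 0, 0],
    [-0.9, 0, 0],
    [-0.9, 0, 0],
  ],
  spin=[0, 0, 0, 0, 0],
)

```text
clock: 21.63
ee_pos: [0.673, -0.0631, 0.1437]
eef_rot: [-98.7, 90.0, -10.8]
wrist_force: [0.7, 0.1, -0.3]
grip_width: 0.823
```

Emit:
step_arm(
  hand=[85, 85, 85, 85, 85],
  travel=[
    [-0.9, 0, 0],
    [0, 0, 0],
    [0, 0, 0],
    [0, 0, 0],
    [0, 0, 0],
  ],
  spin=[1, 1, 0.93, 0, 0],
)

```text
clock: 22.05
ee_pos: [0.673, -0.0631, 0.1694]
eef_rot: [-81.9, 90.0, -11.4]
wrist_force: [0.4, 1.0, -0.4]
grip_width: 0.995
```

```bash
python3 - <<'E'
from h import *
show();toysnow()
im,d,P=shot("top");C=cloud(d,P);m=masks(im)["green"]&(d>0)&(abs(C[...,1])<.12);p=C[m];print(len(p),np.median(p,0))
plan((.625,-.2365,.16,70.5),(.625,-.2365,.013,70.5))
E
```

```text
t 22.05 tcp [ 0.673  -0.0631  0.1694] psi 70.47 tilt 0.04 F [ 0.4  1.  -0.4] grip 85.0 J [ -9.  28.  78.  -0.  74. -79.]
wrist ['red'] 5237 (array([ 625.5, -236.2]), 70.1, 45.4, -19.6) z 0.0418
0 [nan nan nan]
spin -0.01 then shift [ 0.28 -0.43 -5.98]
spin -0.0 then shift [ 4.9 -0.   0. ]
  return _methods._mean(a, axis=axis, dtype=dtype,
  ret = um.true_divide(
```

Emit:
step_arm(
  hand=[85, 85, 85, 85, 85],
  travel=[
    [0, 0, -1],
    [0, 0, -1],
    [0, 0, -1],
    [0, -0.1, -1],
    [0, -0.15, -1],
  ],
  spin=[0, 0, 0, 0, 0],
)

```text
clock: 22.62
ee_pos: [0.6286, -0.2076, 0.1681]
eef_rot: [87.7, 89.9, 158.2]
wrist_force: [0.6, -1.3, -0.6]
grip_width: 0.993
```

Emit:
step_arm(
  hand=[85, 85, 85, 85, 85],
  travel=[
    [0, -0.18, -0.98],
    [0, 0, 0],
    [0, 0, 0],
    [0.8, 0, 0],
    [0.9, 0, 0],
  ],
  spin=[0, 0, 0, 0, 0],
)

```text
clock: 23.03
ee_pos: [0.627, -0.2364, 0.1194]
eef_rot: [-87.7, 89.7, -17.3]
wrist_force: [0.9, 0.3, -1.1]
grip_width: 0.99
```

```bash
python3 - <<'E'
from h import *
show();plan((.625,-.2365,.013,70.5))
E
```

```text
t 23.03 tcp [ 0.627  -0.2364  0.1194] psi 70.37 tilt 0.33 F [ 0.9  0.3 -1.1] grip 84.6 J [-24.  30.  83.   0.  67. -95.]
spin -0.02 then shift [ 3.55  0.08 -0.03]
```

Emit:
step_arm(
  hand=[85, 85, 85, 85, 85],
  travel=[
    [0.9, 0.05, 0],
    [0.9, 0, 0],
    [0.9, 0, 0],
    [0.6, 0, 0],
    [0.2, 0, 0],
  ],
  spin=[0, 0, 0, 0, 0],
)

```text
clock: 23.45
ee_pos: [0.6211, -0.2332, 0.0088]
eef_rot: [81.5, 89.6, 152.0]
wrist_force: [0.6, -0.1, -0.8]
grip_width: 0.993
```

Emit:
step_arm(
  hand=[85, 20, 20, 20, 20],
  travel=[
    [0, 0, 0],
    [0, 0, 0],
    [0, 0, 0],
    [0, 0, 0],
    [0, 0, 0],
  ],
  spin=[0, 0, 0, 0, 0],
)

```text
clock: 23.87
ee_pos: [0.6248, -0.2363, 0.0146]
eef_rot: [-93.1, 89.8, -22.7]
wrist_force: [1.4, -0.6, -0.6]
grip_width: 0.508
```

Emit:
step_arm(
  hand=[20, 20, 20, 20, 20],
  travel=[
    [0, 0, 0],
    [0, 0, 0],
    [0, 0, 0],
    [0, 0, 0],
    [0, 0, 0],
  ],
  spin=[0, 0, 0, 0, 0],
)

```text
clock: 24.28
ee_pos: [0.6248, -0.2364, 0.0145]
eef_rot: [-91.3, 89.8, -21.0]
wrist_force: [0.6, 0.2, 6.4]
grip_width: 0.503
```

```bash
python3 - <<'E'
from h import *
show();x,y=cw(50,-45);plan((.625,-.2365,.17,87.9),(x,y,.17,87.9))
E
```

```text
t 24.28 tcp [ 0.6248 -0.2364  0.0145] psi 70.31 tilt 0.2 F [0.6 0.2 6.4] grip 43.0 J [-24.  36.  88.   0.  55. -95.]
spin -2.93 then shift [-5.18 -0.03 -0.  ]
spin -0.0 then shift [-0.01  1.65  5.8 ]
```

Emit:
step_arm(
  hand=[20, 20, 20, 20, 20],
  travel=[
    [-0.6, 0, 0],
    [-0.9, 0, 0],
    [-0.9, 0, 0],
    [-0.9, 0, 0],
    [-0.9, 0, 0],
  ],
  spin=[0, 0, -1, -1, -0.93],
)

```text
clock: 24.7
ee_pos: [0.6229, -0.2358, 0.1398]
eef_rot: [70.7, 90.0, 158.9]
wrist_force: [0.9, -0.0, -1.1]
grip_width: 0.508
```

Emit:
step_arm(
  hand=[20, 20, 20, 20, 20],
  travel=[
    [-0.9, 0, 0],
    [0, 0.25, 0.9],
    [0, 0.25, 0.9],
    [0, 0.25, 0.9],
    [0, 0.25, 0.9],
  ],
  spin=[0, 0, 0, 0, 0],
)

```text
clock: 25.12
ee_pos: [0.5967, -0.126, 0.166]
eef_rot: [-92.8, 90.0, -4.9]
wrist_force: [-0.4, -0.4, -0.7]
grip_width: 0.509
```

Emit:
step_arm(
  hand=[20, 20, 20, 20, 20],
  travel=[
    [0, 0.25, 0.9],
    [0, 0.25, 0.9],
    [0, 0.15, 0.4],
    [0, 0, 0],
    [0, 0, 0],
  ],
  spin=[0, 0, 0, 0, 0],
)

```text
clock: 25.53
ee_pos: [0.5803, -0.0601, 0.1659]
eef_rot: [-149.4, 89.9, -61.4]
wrist_force: [0.7, -0.0, 0.2]
grip_width: 0.507
```

```bash
python3 - <<'E'
from h import *
show();x,y=cw(50,-45);plan((x,y,.0235,87.9))
E
```

```text
t 25.53 tcp [ 0.5803 -0.0601  0.1659] psi 87.99 tilt 0.06 F [ 0.7 -0.   0.2] grip 43.3 J [-10.  21.  91.  -0.  68. -98.]
spin 0.02 then shift [ 4.75 -0.05 -0.02]
```

Emit:
step_arm(
  hand=[20, 20, 20, 20, 20],
  travel=[
    [0.8, -0.05, 0],
    [0.9, 0, 0],
    [0.9, 0, 0],
    [0.9, 0, 0],
    [0.7, 0, 0],
  ],
  spin=[0, 0, 0, 0, 0],
)

```text
clock: 25.95
ee_pos: [0.5819, -0.0621, 0.0377]
eef_rot: [139.6, 89.9, -132.6]
wrist_force: [-0.2, 0.0, -0.1]
grip_width: 0.506
```

Emit:
step_arm(
  hand=[20, 20, 20, 20, 20],
  travel=[
    [0.3, 0, 0],
    [0.2, 0, 0],
    [0, 0, 0],
    [0, 0, 0],
    [0, 0, 0],
  ],
  spin=[0, 0, 0, 0, 0],
)

```text
clock: 26.37
ee_pos: [0.5832, -0.0607, 0.0259]
eef_rot: [-99.1, 89.8, -11.2]
wrist_force: [0.0, -0.7, -0.0]
grip_width: 0.503
```

```bash
python3 - <<'E'
from h import *
show()
E
```

```text
t 26.37 tcp [ 0.5832 -0.0607  0.0259] psi 87.88 tilt 0.16 F [ 0.  -0.7 -0. ] grip 43.0 J [-10.  31.  99.  -0.  50. -98.]
```

Emit:
step_arm(
  hand=[20, 20, 54, 54, 54],
  travel=[
    [0.08, 0, 0],
    [0, 0, 0],
    [0, 0, 0],
    [0, 0, 0],
    [0, 0, 0],
  ],
  spin=[0, 0, 0, 0, 0],
)

```text
clock: 26.78
ee_pos: [0.5821, -0.0601, 0.0226]
eef_rot: [-99.6, 90.0, -11.7]
wrist_force: [0.5, 0.3, -0.4]
grip_width: 0.631
```

Emit:
step_arm(
  hand=[54, 54, 54, 60, 85],
  travel=[
    [-0.4, 0, 0],
    [-0.8, 0, 0],
    [-0.9, 0, 0],
    [-0.9, 0, 0],
    [-0.9, 0, 0],
  ],
  spin=[0, 0, 0, 0, 0],
)

```text
clock: 27.2
ee_pos: [0.5815, -0.0601, 0.1403]
eef_rot: [79.9, 90.0, 167.8]
wrist_force: [0.0, -0.5, -1.4]
grip_width: 0.824
```

Emit:
step_arm(
  hand=[85, 85, 85, 85, 85],
  travel=[
    [-0.9, 0, 0],
    [-0.5, 0.4, -0.9],
    [0, 0.4, -0.9],
    [0, 0.4, -0.9],
    [0, 0.4, -0.9],
  ],
  spin=[0, 0, 0, 0, 0],
)

```text
clock: 27.62
ee_pos: [0.5296, -0.1671, 0.1821]
eef_rot: [-112.8, 89.9, -24.8]
wrist_force: [-0.1, -0.2, -0.5]
grip_width: 0.993
```

Emit:
step_arm(
  hand=[85, 85, 85, 85, 85],
  travel=[
    [0, 0.4, -0.9],
    [0, 0.4, -0.9],
    [0, 0.4, -0.9],
    [0, 0.4, -0.9],
    [0, 0, 0],
  ],
  spin=[0, 0, 0, 0, 0],
)

```text
clock: 28.03
ee_pos: [0.476, -0.2769, 0.1814]
eef_rot: [169.4, 89.8, -102.9]
wrist_force: [-0.7, 0.7, -0.4]
grip_width: 0.996
```

```bash
python3 - <<'E'
from h import *
show();toysnow(("wrist",));plan((.4525,-.3655,.013,85.7))
E
```

```text
t 28.03 tcp [ 0.476  -0.2769  0.1814] psi 87.69 tilt 0.18 F [-0.7  0.7 -0.4] grip 85.0 J [ -34.   18.   93.   -0.   68. -122.]
wrist ['blue'] 369 (array([ 363.4, -303.3]), 48.4, 0.9, -56.4) z 0.0466
wrist ['blue'] 5122 (array([ 452.2, -365.7]), 70.2, 44.3, -4.4) z 0.0419
wrist [] 1806 (array([ 543. , -476.3]), 95.8, 17.1, 18.5) z 0.0464
spin 0.33 then shift [ 5.61  0.59 -3.07]
```

Emit:
step_arm(
  hand=[85, 85, 85, 85, 85],
  travel=[
    [0, 0, 0],
    [0, 0.2, -0.9],
    [0, 0.2, -0.9],
    [0, 0.2, -0.9],
    [0, 0, -0.37],
  ],
  spin=[0.33, 0, 0, 0, 0],
)

```text
clock: 28.5
ee_pos: [0.4532, -0.365, 0.1813]
eef_rot: [-174.5, 89.9, -88.6]
wrist_force: [0.6, 0.2, 0.6]
grip_width: 0.994
```

Emit:
step_arm(
  hand=[85, 85, 85, 85, 85],
  travel=[
    [0, 0, 0],
    [0.9, 0, 0],
    [0.9, 0, 0],
    [0.9, 0, 0],
    [0.9, 0, 0],
  ],
  spin=[0, 0, 0, 0, 0],
)

```text
clock: 28.92
ee_pos: [0.4542, -0.3611, 0.0725]
eef_rot: [-43.3, 89.9, 42.7]
wrist_force: [-0.1, -0.7, 0.4]
grip_width: 0.997
```

```bash
python3 - <<'E'
from h import *
show();plan((.4522,-.3657,.013,85.7))
E
```

```text
t 28.92 tcp [ 0.4542 -0.3611  0.0725] psi 85.96 tilt 0.06 F [-0.1 -0.7  0.4] grip 85.2 J [ -43.   27.   97.    0.   56. -129.]
spin 0.04 then shift [ 1.98  0.06 -0.16]
```

Emit:
step_arm(
  hand=[85, 85, 85, 85, 85],
  travel=[
    [0.8, 0, -0.1],
    [0.7, 0, 0],
    [0.4, 0, 0],
    [0, 0, 0],
    [0, 0, 0],
  ],
  spin=[0, 0, 0, 0, 0],
)

```text
clock: 29.33
ee_pos: [0.4534, -0.3641, 0.0157]
eef_rot: [37.5, 89.9, 123.4]
wrist_force: [-0.2, -0.2, 0.5]
grip_width: 0.992
```

Emit:
step_arm(
  hand=[20, 20, 20, 20, 20],
  travel=[
    [0, 0, 0],
    [0, 0, 0],
    [0, 0, 0],
    [0, 0, 0],
    [0, 0, 0],
  ],
  spin=[0, 0, 0, 0, 0],
)

```text
clock: 29.75
ee_pos: [0.4541, -0.3667, 0.0176]
eef_rot: [-122.3, 89.9, -36.4]
wrist_force: [-0.7, 1.2, 5.7]
grip_width: 0.504
```

Emit:
step_arm(
  hand=[20, 20, 20, 20, 20],
  travel=[
    [0, 0, 0],
    [0, 0, 0],
    [0, 0, 0],
    [0, 0, 0],
    [0, 0, 0],
  ],
  spin=[0, 0, 0, 0, 0],
)

```text
clock: 30.17
ee_pos: [0.4541, -0.3666, 0.0176]
eef_rot: [-119.5, 89.9, -33.6]
wrist_force: [0.5, 1.8, 6.3]
grip_width: 0.503
```

```bash
python3 - <<'E'
from h import *
show();x,y=cw(95,38);plan((.4522,-.3657,.17,87.9),(x,y,.17,87.9))
E
```

```text
t 30.17 tcp [ 0.4541 -0.3666  0.0176] psi 85.9 tilt 0.14 F [0.5 1.8 6.3] grip 43.0 J [ -43.   31.   99.    0.   49. -129.]
spin -0.33 then shift [-5.08  0.05  0.02]
spin -0.0 then shift [-0.   -5.45 13.08]
```

Emit:
step_arm(
  hand=[20, 20, 20, 20, 20],
  travel=[
    [-0.6, 0, 0],
    [-0.9, 0, 0],
    [-0.9, 0, 0],
    [-0.9, 0, 0],
    [-0.9, 0, 0],
  ],
  spin=[0, 0, 0, 0, -0.33],
)

```text
clock: 30.58
ee_pos: [0.4527, -0.3658, 0.1433]
eef_rot: [48.2, 90.0, 136.1]
wrist_force: [0.8, -0.1, -1.4]
grip_width: 0.505
```

Emit:
step_arm(
  hand=[20, 20, 20, 20, 20],
  travel=[
    [-0.9, 0, 0],
    [0, -0.4, 0.95],
    [0, -0.4, 0.95],
    [0, -0.4, 0.95],
    [0, -0.4, 0.95],
  ],
  spin=[0, 0, 0, 0, 0],
)

```text
clock: 31.0
ee_pos: [0.5054, -0.253, 0.1696]
eef_rot: [-99.1, 90.0, -11.3]
wrist_force: [-0.2, 0.2, -1.7]
grip_width: 0.507
```

Emit:
step_arm(
  hand=[20, 20, 20, 20, 20],
  travel=[
    [0, -0.4, 0.95],
    [0, -0.4, 0.95],
    [0, -0.4, 0.95],
    [0, -0.4, 0.95],
    [0, -0.4, 0.95],
  ],
  spin=[0, 0, 0, 0, 0],
)

```text
clock: 31.42
ee_pos: [0.5706, -0.1124, 0.1692]
eef_rot: [86.6, 90.0, 174.5]
wrist_force: [0.5, -0.7, -0.7]
grip_width: 0.507
```

Emit:
step_arm(
  hand=[20, 20, 20, 20, 20],
  travel=[
    [0, -0.4, 0.95],
    [0, -0.4, 0.95],
    [0, -0.4, 0.95],
    [0, -0.4, 0.95],
    [0, 0, 0.2],
  ],
  spin=[0, 0, 0, 0, 0],
)

```text
clock: 31.83
ee_pos: [0.6252, 0.0088, 0.1692]
eef_rot: [-42.6, 89.8, 45.4]
wrist_force: [0.2, -0.7, -1.3]
grip_width: 0.508
```

Emit:
step_arm(
  hand=[20, 20, 20],
  travel=[
    [0, 0, 0],
    [0, 0, 0],
    [0, 0, 0],
  ],
  spin=[0, 0, 0],
)

```text
clock: 32.08
ee_pos: [0.6221, 0.0033, 0.169]
eef_rot: [124.0, 89.9, -148.2]
wrist_force: [-0.1, -0.5, -1.2]
grip_width: 0.506
```

```bash
python3 - <<'E'
from h import *
show();x,y=cw(95,35);plan((x,y,.0266,87.9))
im,d,P=shot("wrist");cv2.imwrite("pics/w6.png",im[...,::-1])
E
```

```text
t 32.08 tcp [0.6221 0.0033 0.169 ] psi 87.86 tilt 0.08 F [-0.1 -0.5 -1.2] grip 43.2 J [ -4.  24.  85.  -0.  71. -91.]
spin -0.01 then shift [ 4.75 -0.24  0.48]
```

View pics/w6.png

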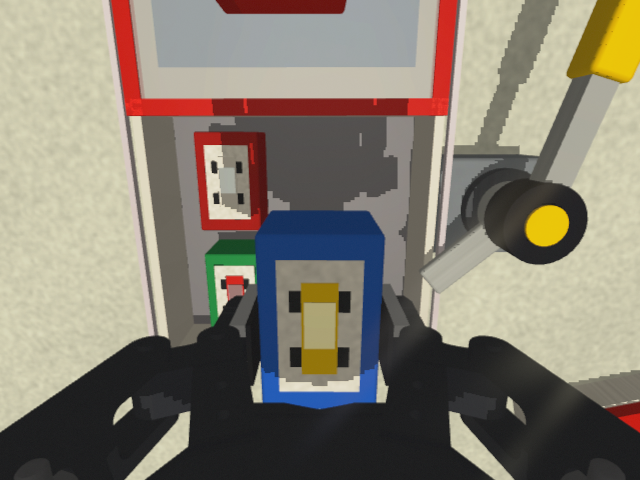

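The view shows the red (230,180) and green (235,285) toys flat in a row, and blue held over the free side with the tongue tip at (430,280).

Emit:
step_arm(
  hand=[20, 20, 20, 20, 20],
  travel=[
    [0, -0.2, 0.33],
    [0.9, 0, 0],
    [0.9, 0, 0],
    [0.9, 0, 0],
    [0.9, 0, 0],
  ],
  spin=[0, 0, 0, 0, 0],
)

```text
clock: 32.55
ee_pos: [0.63, 0.0137, 0.0607]
eef_rot: [-83.7, 89.9, 4.2]
wrist_force: [0.0, -0.1, -0.7]
grip_width: 0.507
```

Emit:
step_arm(
  hand=[20, 20, 20, 20, 20],
  travel=[
    [0.6, 0, 0],
    [0.35, 0, 0],
    [0.2, 0, 0],
    [0, 0, 0],
    [0, 0, 0],
  ],
  spin=[0, 0, 0, 0, 0],
)

```text
clock: 32.97
ee_pos: [0.6304, 0.0138, 0.0275]
eef_rot: [-88.4, 89.9, -0.5]
wrist_force: [0.6, -0.1, -0.5]
grip_width: 0.506
```

```bash
python3 - <<'E'
from h import *
show();x,y=cw(95,30);plan((x,y,.0266,87.9))
E
```

```text
t 32.97 tcp [0.6304 0.0138 0.0275] psi 87.86 tilt 0.11 F [ 0.6 -0.1 -0.5] grip 43.2 J [ -3.  33.  93.   0.  54. -90.]
spin -0.01 then shift [ 0.03  0.03 -0.04]
```

Emit:
step_arm(
  hand=[54, 54, 54, 54, 54],
  travel=[
    [0.03, 0, 0],
    [0, 0, 0],
    [0, 0, 0],
    [-0.4, 0, 0],
    [-0.8, 0, 0],
  ],
  spin=[0, 0, 0, 0, 0],
)

```text
clock: 33.38
ee_pos: [0.6269, 0.0142, 0.0602]
eef_rot: [89.7, 89.7, 177.6]
wrist_force: [0.5, -0.1, -0.0]
grip_width: 0.628
```

Emit:
step_arm(
  hand=[54, 54, 54, 54, 54],
  travel=[
    [-0.9, 0, 0],
    [-0.9, 0, 0],
    [-0.9, 0, 0],
    [-0.9, 0, 0],
    [-0.9, 0, 0],
  ],
  spin=[0, 0, 1, 1, 1],
)

```text
clock: 33.8
ee_pos: [0.6292, 0.0141, 0.1995]
eef_rot: [-71.1, 89.9, -1.5]
wrist_force: [0.5, 0.3, 0.4]
grip_width: 0.63
```

Emit:
step_arm(
  hand=[54, 54, 54, 54, 54],
  travel=[
    [0, 0, 0],
    [0, 0, 0],
    [0, 0, 0],
    [0, 0, 0],
    [0, 0, 0],
  ],
  spin=[1, 1, 1, 1, 1],
)

```text
clock: 34.22
ee_pos: [0.6293, 0.0141, 0.1984]
eef_rot: [-40.8, 89.9, -1.2]
wrist_force: [-0.2, -1.0, 0.1]
grip_width: 0.631
```

Emit:
step_arm(
  hand=[54, 54, 54, 54, 54],
  travel=[
    [0, 0, 0],
    [0, 0, 0],
    [0, 0, 0],
    [0, 0, 0],
    [0, 0, 0],
  ],
  spin=[1, 1, 1, 1, 1],
)

```text
clock: 34.63
ee_pos: [0.6293, 0.0141, 0.1982]
eef_rot: [-12.7, 89.9, -3.1]
wrist_force: [-0.5, -0.6, 0.9]
grip_width: 0.63
```

Emit:
step_arm(
  hand=[54, 54, 54, 54, 54],
  travel=[
    [0, 0, 0],
    [0, 0, 0],
    [0, 0, 0],
    [0, 0, 0],
    [0, 0, 0],
  ],
  spin=[1, 1, 0, 0, 0],
)

```text
clock: 35.05
ee_pos: [0.6294, 0.0141, 0.1975]
eef_rot: [-2.3, 90.0, -4.3]
wrist_force: [-0.1, -0.4, -0.6]
grip_width: 0.632
```

```bash
python3 - <<'E'
from h import *
show();plan((.4785,-.0124,.15,-2.1),(.4785,-.0124,.081,-2.1))
im,d,P=shot("wrist");cv2.imwrite("pics/w7.png",im[...,::-1])
C=cloud(d,P);ok=(d>0)
for k,m in masks(im).items():
    p=C[m&ok&(C[...,2]>.04)&(C[...,2]<.058)&(C[...,1]<.09)&(C[...,1]>-.1)&(C[...,0]>.54)]
    if len(p)>100: print(k,len(p),rect(p[:,:2]),np.percentile(p[:,2],[5,50,95]).round(4))
m=(C[...,2]>.043)&(C[...,2]<.056)&ok
for b,s,c in blobs(m,500):
    p=C[b];print(c,rect(p[:,:2]),np.median(p[:,2]).round(4))
E
```

```text
t 35.05 tcp [0.6294 0.0141 0.1975] psi -1.96 tilt 0.04 F [-0.1 -0.4 -0.6] grip 54.0 J [-3. 23. 82. -0. 74. -1.]
spin 0.02 then shift [ 1.58 -1.07 -4.99]
spin -0.0 then shift [ 2.3  0.  -0. ]
red 1624 (array([616.1, -60.1]), 133.8, 44.1, -2.5) [0.0423 0.0494 0.051 ]
green 1422 (array([671.4, -61.7]), 69.0, 44.5, -1.8) [0.0417 0.0491 0.0505]
blue 2165 (array([629. ,  14.8]), 69.5, 44.2, -2.7) [0.0464 0.0495 0.0506]
yellow 390 (array([628.9,  14.8]), 35.6, 13.0, -2.4) [0.0497 0.0508 0.052 ]
[324.93907746  38.46562228] (array([633.2, 142. ]), 53.3, 20.4, 88.7) 0.0495
[267.0304968  106.28578455] (array([601.3, 114.3]), 57.5, 43.6, -2.0) 0.0496
[208.94601542 217.81619537] (array([540.1,  14.8]), 133.4, 1.4, 87.8) 0.0497
[432.00246305 219.65394089] (array([720. ,   7.9]), 133.7, 1.3, 88.1) 0.0497
[319.27640156 220.83767927] (array([629.2,  14.8]), 70.0, 44.3, -2.8) 0.05
[280.38676934 304.41162058] (array([583.9, -59.1]), 69.8, 44.7, -2.5) 0.0499
[360.5        303.93342878] (array([671.8, -61.8]), 70.0, 44.3, -1.8) 0.0498
[319.33816425 358.86876006] (array([ 625.3, -111.4]), 132.8, 2.7, -2.0) 0.0497
```

View pics/w7.png

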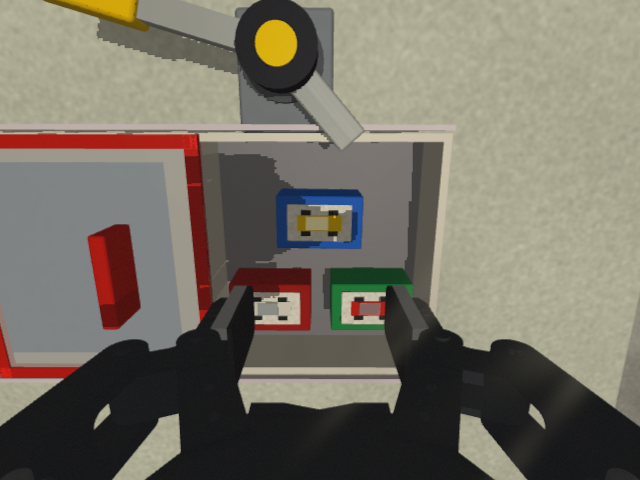

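All three toys lie flat in the compartment, red (272,300), green (370,300) and blue (320,220), all tops at 50 mm. Next is closing the cover.

Emit:
step_arm(
  hand=[50, 50, 50, 50, 50],
  travel=[
    [0, -0.2, -0.9],
    [0, -0.2, -0.9],
    [0, -0.2, -0.9],
    [0, -0.2, -0.9],
    [0, -0.27, -0.9],
  ],
  spin=[0, 0, 0, 0, 0],
)

```text
clock: 35.52
ee_pos: [0.492, -0.013, 0.1969]
eef_rot: [74.1, 90.0, 72.1]
wrist_force: [-0.3, 0.3, -0.2]
grip_width: 0.588
```

Emit:
step_arm(
  hand=[50, 50, 50, 50, 50],
  travel=[
    [0, 0, -0.5],
    [0.8, 0, 0],
    [0.8, 0, 0],
    [0, 0, 0],
    [0, 0, 0],
  ],
  spin=[0, 0, 0, 0, 0],
)

```text
clock: 35.93
ee_pos: [0.4772, -0.0124, 0.1483]
eef_rot: [175.8, 89.8, 173.7]
wrist_force: [1.0, -1.0, 0.8]
grip_width: 0.583
```

```bash
python3 - <<'E'
from h import *
show();plan((.479,-.0124,.083,-2.1))
E
```

```text
t 35.93 tcp [ 0.4772 -0.0124  0.1483] psi -2.06 tilt 0.17 F [ 1.  -1.   0.8] grip 49.8 J [ -7.  15. 104.  -0.  61.  -5.]
spin 0.01 then shift [2.18 0.   0.07]
```

Emit:
step_arm(
  hand=[50, 50, 50, 50, 50],
  travel=[
    [0.6, 0, 0.05],
    [0.6, 0, 0],
    [0.6, 0, 0],
    [0.35, 0, 0],
    [0, 0, 0],
  ],
  spin=[0, 0, 0, 0, 0],
)

```text
clock: 36.35
ee_pos: [0.4796, -0.0125, 0.0836]
eef_rot: [176.2, 89.9, 174.1]
wrist_force: [-0.2, 0.5, 0.4]
grip_width: 0.586
```

Emit:
step_arm(
  hand=[0, 0, 0, 0, 0],
  travel=[
    [0, 0, 0],
    [0, 0, 0],
    [0, 0, 0],
    [0, 0, 0],
    [0, 0, 0],
  ],
  spin=[0, 0, 0, 0, 0],
  force=50,
)

```text
clock: 36.77
ee_pos: [0.4809, -0.0127, 0.0857]
eef_rot: [-4.8, 89.8, -6.9]
wrist_force: [-0.8, -0.3, 6.1]
grip_width: 0.128
```

Emit:
step_arm(
  hand=[0, 0, 0, 0, 0],
  travel=[
    [0, 0, 0.2],
    [0, 0, 0.4],
    [0, 0, 0.5],
    [0, 0, 0.5],
    [0, 0, 0.4],
  ],
  spin=[0, 0, 0, 0, 0],
)

```text
clock: 37.18
ee_pos: [0.5406, -0.0148, 0.0857]
eef_rot: [-5.9, 89.9, -8.0]
wrist_force: [-3.0, -0.2, 7.9]
grip_width: 0.129
```

```bash
python3 - <<'E'
from h import *
show()
E
```

```text
t 37.18 tcp [ 0.5406 -0.0148  0.0857] psi -2.09 tilt 0.07 F [-3.  -0.2  7.9] grip 11.0 J [ -6.  24. 101.  -0.  55.  -4.]
```

Emit:
step_arm(
  hand=[0, 0, 0, 0, 0],
  travel=[
    [0, 0, 0.5],
    [0, 0, 0.5],
    [0, 0, 0.5],
    [0, 0, 0.5],
    [0, 0, 0.5],
  ],
  spin=[0, 0, 0, 0, 0],
)

```text
clock: 37.6
ee_pos: [0.615, -0.0175, 0.0858]
eef_rot: [-53.0, 90.0, -55.1]
wrist_force: [-3.0, 0.1, 6.2]
grip_width: 0.126
```

Emit:
step_arm(
  hand=[0, 0, 0, 0, 0],
  travel=[
    [0, 0, 0.4],
    [0, 0, 0.3],
    [0, 0, 0.2],
    [0, 0, 0.15],
    [0, 0, 0.1],
  ],
  spin=[0, 0, 0, 0, 0],
)

```text
clock: 38.02
ee_pos: [0.6499, -0.0187, 0.0858]
eef_rot: [-0.2, 89.9, -2.3]
wrist_force: [-1.6, 0.6, 5.6]
grip_width: 0.13
```

Emit:
step_arm(
  hand=[0, 0, 0, 0, 0],
  travel=[
    [0, 0, 0.1],
    [0, 0, 0.1],
    [0, 0, 0.1],
    [0, 0, 0.1],
    [0, 0, 0],
  ],
  spin=[0, 0, 0, 0, 0],
)

```text
clock: 38.43
ee_pos: [0.6592, -0.0191, 0.0858]
eef_rot: [-179.9, 89.8, 178.0]
wrist_force: [-7.0, 1.0, 9.6]
grip_width: 0.128
```

```bash
python3 - <<'E'
from h import *
show()
E
```

```text
t 38.43 tcp [ 0.6592 -0.0191  0.0858] psi -2.09 tilt 0.2 F [-7.   1.   9.6] grip 10.9 J [-5. 32. 85. -0. 63. -3.]
```

Emit:
step_arm(
  hand=[0, 0, 0, 0, 0],
  travel=[
    [0, 0, 0.1],
    [0, 0, 0.1],
    [0, 0, 0],
    [0, 0, -0.2],
    [0, 0, 0],
  ],
  spin=[0, 0, 0, 0, 0],
)

```text
clock: 38.85
ee_pos: [0.6592, -0.0191, 0.0858]
eef_rot: [-179.4, 89.9, 178.5]
wrist_force: [-6.9, 0.2, 9.1]
grip_width: 0.121
```

Emit:
step_arm(
  hand=[20, 50, 50, 50, 50],
  travel=[
    [0, 0, 0],
    [0, 0, 0],
    [0, 0, 0],
    [-0.5, 0, 0],
    [-0.9, 0, 0],
  ],
  spin=[0, 0, 0, 0, 0],
)

```text
clock: 39.27
ee_pos: [0.6589, -0.0191, 0.1228]
eef_rot: [176.4, 89.6, 174.2]
wrist_force: [0.1, 0.4, -0.2]
grip_width: 0.584
```

Emit:
step_arm(
  hand=[50, 50, 50, 50, 50],
  travel=[
    [-0.9, 0, 0],
    [-0.9, 0, 0],
    [-0.9, 0, 0],
    [-0.6, 0, 0],
    [0, 0, 0],
  ],
  spin=[0, 0, -1, -1, -1],
)

```text
clock: 39.68
ee_pos: [0.6647, -0.0195, 0.2307]
eef_rot: [-21.2, 89.4, -5.0]
wrist_force: [0.3, 0.3, 0.8]
grip_width: 0.587
```

Emit:
step_arm(
  hand=[50, 50, 50, 50, 50],
  travel=[
    [0, 0, 0],
    [0, 0, 0],
    [0, 0, 0],
    [0, 0, 0],
    [0, 0, 0],
  ],
  spin=[-1, -1, -1, -1, -1],
)

```text
clock: 40.1
ee_pos: [0.6617, -0.0193, 0.225]
eef_rot: [-44.3, 90.0, 1.9]
wrist_force: [0.2, -0.0, -0.3]
grip_width: 0.584
```

Emit:
step_arm(
  hand=[50, 50, 50, 50, 50],
  travel=[
    [0, 0, 0],
    [0, 0, 0],
    [0, 0, 0],
    [0, 0, 0],
    [0, 0, 0],
  ],
  spin=[-1, -1, -1, -1, -0.45],
)

```text
clock: 40.52
ee_pos: [0.6617, -0.0193, 0.225]
eef_rot: [-70.8, 90.0, 2.0]
wrist_force: [0.1, -0.9, -0.6]
grip_width: 0.585
```

```bash
python3 - <<'E'
from h import *
show();plan((.498,.168,.21,72.6))
im,d,P=shot("top");C=cloud(d,P);ok=d>0;M=masks(im)
X=ok&(C[...,0]>.3)&(C[...,0]<.8)&(C[...,1]<.3)&(C[...,1]>-.15)
p=C[X&M["yellow"]&(C[...,2]>.098)&(C[...,2]<.12)];print("lever",len(p),rect(p[p[:,0]<.56][:,:2]))
p=C[X&M["red"]&(C[...,2]>.1)&(C[...,2]<.115)];print("rib",len(p),rect(p[:,:2]) if len(p)>5 else 0)
E
```

```text
t 40.52 tcp [ 0.6617 -0.0193  0.225 ] psi 72.87 tilt 0.01 F [ 0.1 -0.9 -0.6] grip 50.0 J [ -5.  25.  76.   0.  80. -78.]
spin 0.04 then shift [0.5  7.07 4.32]
lever 370 (array([500.8, 167.3]), 58.9, 23.7, -17.7)
rib 0 0
```

Emit:
step_arm(
  hand=[50, 50, 50, 50, 50],
  travel=[
    [0, 0.9, 0.62],
    [0, 0.9, 0.62],
    [0, 0.9, 0.62],
    [0, 0.9, 0.62],
    [0, 0.9, 0.62],
  ],
  spin=[0, 0, 0, 0, 0],
)

```text
clock: 40.98
ee_pos: [0.5596, 0.1109, 0.2251]
eef_rot: [-43.4, 90.0, 29.1]
wrist_force: [0.9, -0.5, 0.5]
grip_width: 0.586
```

Emit:
step_arm(
  hand=[50, 50, 50, 50, 50],
  travel=[
    [0.4, 0.9, 0.62],
    [0.4, 0.6, 0.6],
    [0.4, 0, 0],
    [0, 0, 0],
    [0, 0, 0],
  ],
  spin=[0, 0, 0, 0, 0],
)

```text
clock: 41.4
ee_pos: [0.5281, 0.1585, 0.1889]
eef_rot: [143.0, 89.9, -144.4]
wrist_force: [1.0, -0.1, -0.4]
grip_width: 0.589
```

```bash
python3 - <<'E'
from h import *
show()
im,d,P=shot("wrist");cv2.imwrite("pics/w8.png",im[...,::-1]);C=cloud(d,P);ok=d>0;M=masks(im)
p=C[ok&M["yellow"]&(C[...,2]>.098)&(C[...,2]<.12)];print("lever",len(p),rect(p[:,:2]),np.median(p[:,2]))
c,w,h,a=rect(p[:,:2]);print("along line from axis:",np.degrees(np.arctan2(c[1]-133.3,-(c[0]-608.9))),np.hypot(c[0]-608.9,c[1]-133.3))
im,d,P=shot("scene");cv2.imwrite("pics/s8.png",im[...,::-1])
C=cloud(d,P);M=masks(im);p=C[(d>0)&M["red"]&(C[...,2]>.103)&(C[...,2]<.112)&(abs(C[...,1])<.1)&(abs(C[...,0]-.65)<.1)];print("rib",len(p),rect(p[:,:2]) if len(p)>5 else 0)
plan((.499,.168,.20,72.6),(.499,.168,.076,72.6))
E
```

```text
t 41.4 tcp [0.5281 0.1585 0.1889] psi 72.6 tilt 0.05 F [ 1.  -0.1 -0.4] grip 50.3 J [ 12.  18.  93.  -0.  70. -60.]
lever 4738 (array([544.5, 155.1]), 161.6, 24.4, -18.2) 0.10468722535327252
along line from axis: 18.70143889898041 67.98970510305216
rib 106 (array([660.8, -18.2]), 68.2, 16.4, 87.7)
spin -0.01 then shift [-0.34  1.07  0.02]
spin -0.0 then shift [ 4.13  0.01 -0.  ]
```

View pics/w8.png

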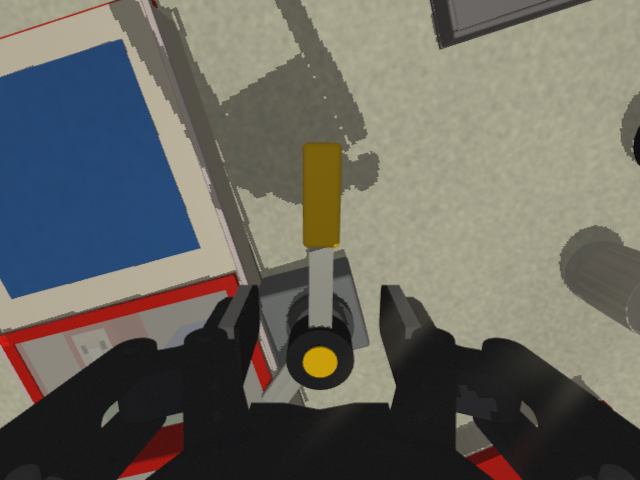

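The view shows the lever grip at (322,195), lined up with the jaws, and the hub at (320,360).

Emit:
step_arm(
  hand=[50, 50, 50, 50, 50],
  travel=[
    [0, 0.5, 0.02],
    [0, 0.5, 0.02],
    [0, 0, 0],
    [0.8, 0, 0],
    [0.8, 0, 0],
  ],
  spin=[0.1, 0, 0, 0, 0],
)

```text
clock: 41.92
ee_pos: [0.5022, 0.1688, 0.1431]
eef_rot: [-59.9, 89.6, 12.1]
wrist_force: [1.2, 0.1, -0.3]
grip_width: 0.584
```

Emit:
step_arm(
  hand=[50, 50, 50, 50, 50],
  travel=[
    [0.8, 0, 0],
    [0.8, 0, 0],
    [0.5, 0, 0],
    [0, 0, 0],
    [0, 0, 0],
  ],
  spin=[0, 0, 0, 0, 0],
)

```text
clock: 42.33
ee_pos: [0.4999, 0.1682, 0.078]
eef_rot: [127.2, 89.9, -160.8]
wrist_force: [-0.8, 0.4, -0.1]
grip_width: 0.583
```

```bash
python3 - <<'E'
from h import *
show();plan((.4996,.1690,.077,72.0))
E
```

```text
t 42.33 tcp [0.4999 0.1682 0.078 ] psi 71.98 tilt 0.07 F [-0.8  0.4 -0.1] grip 49.8 J [ 14.  23. 103.  -0.  53. -58.]
spin -0.0 then shift [0.03 0.02 0.02]
```

Emit:
step_arm(
  hand=[10, 10, 10, 10, 10],
  travel=[
    [0, 0, 0],
    [0, 0, 0],
    [0, 0, 0],
    [0, 0, 0],
    [0, 0, 0],
  ],
  spin=[0, 0, 0, 0, 0],
  force=60,
)

```text
clock: 42.75
ee_pos: [0.5013, 0.1688, 0.0796]
eef_rot: [-61.1, 89.8, 10.9]
wrist_force: [-0.0, -0.5, 5.8]
grip_width: 0.267
```

```bash
cat >> h.py <<'E'
AX=np.array([.6089,.1333])
def lev():
    s,R,psi=state();v=s["ee_pos"][:2]-AX;r=np.hypot(*v);th=90-psi  # th: lever angle from -x, cw
    pos=np.degrees(np.arctan2(v[1],-v[0]));t=np.array([np.sin(np.radians(pos)),np.cos(np.radians(pos))])
    f=s["wrist_force"][:2];print("lever by pos",pos.round(2),"by psi",round(th,2),"rad from loosest",round(np.radians(pos+CY),3),"r",r.round(4),"Ftan",(f@t).round(2),"Tz",s["torque"][2].round(2))
E
python3 -c "
from h import *
show();lev()"
```

```text
t 42.75 tcp [0.5013 0.1688 0.0796] psi 71.99 tilt 0.19 F [-0.  -0.5  5.8] grip 22.8 J [ 14.  23. 103.  -0.  53. -58.]
lever by pos 18.24 by psi 18.01 rad from loosest 0.282 r 0.1133 Ftan -0.47 Tz -0.2
```

Emit:
step_arm(
  hand=[10, 10, 10, 10, 10],
  travel=[
    [0, -0.005, 0.2],
    [0, -0.005, 0.2],
    [0, -0.005, 0.2],
    [0, -0.005, 0.2],
    [0, -0.005, 0.2],
  ],
  spin=[0.5, 0.5, 0.5, 0.5, 0.5],
)

```text
clock: 43.17
ee_pos: [0.5141, 0.1955, 0.0796]
eef_rot: [-65.6, 89.8, -8.7]
wrist_force: [1.1, -2.6, 6.5]
grip_width: 0.267
```

```bash
python3 -c "
from h import *
show();lev()"
```

```text
t 43.17 tcp [0.5141 0.1955 0.0796] psi 56.88 tilt 0.17 F [ 1.1 -2.6  6.5] grip 22.8 J [ 16.  25. 100.  -0.  55. -40.]
lever by pos 33.27 by psi 33.12 rad from loosest 0.544 r 0.1134 Ftan -1.62 Tz -0.07
```

Emit:
step_arm(
  hand=[10, 10, 10, 10, 10],
  travel=[
    [0, -0.005, 0.2],
    [0, -0.005, 0.2],
    [0, -0.005, 0.2],
    [0, -0.005, 0.2],
    [0, -0.005, 0.2],
  ],
  spin=[0.5, 0.5, 0.5, 0.5, 0.5],
)

```text
clock: 43.58
ee_pos: [0.5334, 0.2179, 0.0796]
eef_rot: [-64.2, 89.8, -22.3]
wrist_force: [-0.5, -2.5, 6.8]
grip_width: 0.269
```

```bash
python3 -c "
from h import *
show();lev()"
```

```text
t 43.58 tcp [0.5334 0.2179 0.0796] psi 41.89 tilt 0.16 F [-0.5 -2.5  6.8] grip 22.9 J [ 18.  26.  97.  -0.  56. -24.]
lever by pos 48.25 by psi 48.11 rad from loosest 0.805 r 0.1134 Ftan -2.06 Tz -0.1
```

Emit:
step_arm(
  hand=[10, 10, 10, 10, 10],
  travel=[
    [0, -0.005, 0.2],
    [0, -0.005, 0.2],
    [0, -0.005, 0.2],
    [0, -0.005, 0.2],
    [0, 0, 0],
  ],
  spin=[0.5, 0.5, 0.5, 0.5, 0],
)

```text
clock: 44.0
ee_pos: [0.5526, 0.2318, 0.0795]
eef_rot: [-79.8, 89.9, -49.9]
wrist_force: [-0.3, -3.7, 7.8]
grip_width: 0.271
```

```bash
python3 -c "
from h import *
show();lev()"
```

```text
t 44.0 tcp [0.5526 0.2318 0.0795] psi 29.92 tilt 0.13 F [-0.3 -3.7  7.8] grip 23.1 J [ 19.  28.  94.  -0.  58. -11.]
lever by pos 60.23 by psi 60.08 rad from loosest 1.015 r 0.1134 Ftan -2.13 Tz -0.2
```

Emit:
step_arm(
  hand=[10, 10, 10],
  travel=[
    [0, -0.003, 0.1],
    [0, -0.003, 0.1],
    [0, 0, 0],
  ],
  spin=[0.25, 0.25, 0],
)

```text
clock: 44.25
ee_pos: [0.557, 0.2341, 0.0795]
eef_rot: [-105.1, 89.9, -78.1]
wrist_force: [-2.5, -4.1, 8.0]
grip_width: 0.267
```

```bash
python3 -c "
from h import *
show();lev()"
```

```text
t 44.25 tcp [0.557  0.2341 0.0795] psi 27.06 tilt 0.14 F [-2.5 -4.1  8. ] grip 22.8 J [19. 28. 93. -0. 58. -8.]
lever by pos 62.77 by psi 62.94 rad from loosest 1.059 r 0.1134 Ftan -4.06 Tz 0.36
```

Emit:
step_arm(
  hand=[10, 10, 10],
  travel=[
    [0, -0.003, 0.1],
    [0, 0, 0],
    [0, 0, 0],
  ],
  spin=[0.25, 0, 0],
)

```text
clock: 44.5
ee_pos: [0.5595, 0.2354, 0.0795]
eef_rot: [-101.3, 89.9, -75.7]
wrist_force: [-2.0, -3.4, 9.0]
grip_width: 0.269
```

```bash
python3 -c "
from h import *
show();lev()"
```

```text
t 44.5 tcp [0.5595 0.2354 0.0795] psi 25.61 tilt 0.13 F [-2.  -3.4  9. ] grip 23.0 J [19. 28. 93. -0. 59. -7.]
lever by pos 64.19 by psi 64.39 rad from loosest 1.084 r 0.1134 Ftan -3.26 Tz 0.37
```

Emit:
step_arm(
  hand=[10, 10, 10],
  travel=[
    [0, -0.003, 0.1],
    [0, 0, 0],
    [0, 0, 0],
  ],
  spin=[0.25, 0, 0],
)

```text
clock: 44.75
ee_pos: [0.5622, 0.2367, 0.0795]
eef_rot: [-100.9, 89.9, -76.8]
wrist_force: [-2.1, -2.8, 7.6]
grip_width: 0.267
```

```bash
python3 -c "
from h import *
show();lev()"
```

```text
t 44.75 tcp [0.5622 0.2367 0.0795] psi 24.11 tilt 0.12 F [-2.1 -2.8  7.6] grip 22.8 J [19. 29. 93. -0. 59. -5.]
lever by pos 65.7 by psi 65.89 rad from loosest 1.11 r 0.1134 Ftan -3.09 Tz 0.36
```

Emit:
step_arm(
  hand=[10, 10, 10],
  travel=[
    [0, -0.003, 0.1],
    [0, 0, 0],
    [0, 0, 0],
  ],
  spin=[0.25, 0, 0],
)

```text
clock: 45.0
ee_pos: [0.5652, 0.2379, 0.0796]
eef_rot: [-89.7, 89.9, -67.1]
wrist_force: [-2.1, -3.2, 8.2]
grip_width: 0.266
```

```bash
python3 -c "
from h import *
show();lev()"
```

```text
t 45.0 tcp [0.5652 0.2379 0.0796] psi 22.58 tilt 0.11 F [-2.1 -3.2  8.2] grip 22.7 J [19. 29. 92. -0. 59. -4.]
lever by pos 67.32 by psi 67.42 rad from loosest 1.138 r 0.1134 Ftan -3.13 Tz 0.16
```

Emit:
step_arm(
  hand=[10, 10, 10],
  travel=[
    [0, -0.003, 0.1],
    [0, 0, 0],
    [0, 0, 0],
  ],
  spin=[0.25, 0, 0],
)

```text
clock: 45.25
ee_pos: [0.5682, 0.2391, 0.0796]
eef_rot: [-73.8, 89.9, -52.8]
wrist_force: [-0.7, -4.2, 7.9]
grip_width: 0.269
```

```bash
python3 -c "
from h import *
show();lev()"
```

```text
t 45.25 tcp [0.5682 0.2391 0.0796] psi 21.04 tilt 0.1 F [-0.7 -4.2  7.9] grip 23.0 J [19. 29. 92. -0. 59. -2.]
lever by pos 68.94 by psi 68.96 rad from loosest 1.167 r 0.1134 Ftan -2.15 Tz 0.02
```

Emit:
step_arm(
  hand=[10, 10, 10],
  travel=[
    [0, -0.003, 0.1],
    [0, 0, 0],
    [0, 0, 0],
  ],
  spin=[0.25, 0, 0],
)

```text
clock: 45.5
ee_pos: [0.5712, 0.2402, 0.0796]
eef_rot: [-56.4, 89.9, -36.9]
wrist_force: [-1.2, -2.4, 7.4]
grip_width: 0.268
```

```bash
python3 -c "
from h import *
lev()"
```

```text
lever by pos 70.58 by psi 70.49 rad from loosest 1.195 r 0.1134 Ftan -1.91 Tz -0.17
```

Emit:
step_arm(
  hand=[10, 10, 10],
  travel=[
    [0, -0.003, 0.1],
    [0, 0, 0],
    [0, 0, 0],
  ],
  spin=[0.25, 0, 0],
)

```text
clock: 45.75
ee_pos: [0.5742, 0.2412, 0.0796]
eef_rot: [-48.1, 89.9, -30.1]
wrist_force: [-1.1, -2.9, 6.7]
grip_width: 0.274
```

```bash
python3 -c "
from h import *
lev()"
```

```text
lever by pos 72.15 by psi 72.01 rad from loosest 1.223 r 0.1134 Ftan -1.92 Tz -0.28
```

Emit:
step_arm(
  hand=[10, 10, 10],
  travel=[
    [0, -0.003, 0.1],
    [0, 0, 0],
    [0, 0, 0],
  ],
  spin=[0.25, 0, 0],
)

```text
clock: 46.0
ee_pos: [0.577, 0.2421, 0.0796]
eef_rot: [-47.0, 89.9, -30.5]
wrist_force: [-1.4, -1.8, 7.9]
grip_width: 0.268
```

```bash
python3 -c "
from h import *
show();lev()"
```

```text
t 46.0 tcp [0.577  0.2421 0.0796] psi 16.49 tilt 0.09 F [-1.4 -1.8  7.9] grip 22.9 J [19. 30. 91. -0. 60.  2.]
lever by pos 73.65 by psi 73.51 rad from loosest 1.249 r 0.1134 Ftan -1.81 Tz -0.27
```

Emit:
step_arm(
  hand=[20, 35, 50, 50, 50],
  travel=[
    [0, 0, 0],
    [0, 0, 0],
    [0, 0, 0],
    [0, 0, 0],
    [-0.4, 0, 0],
  ],
  spin=[0, 0, 0, 0, 0],
)

```text
clock: 46.42
ee_pos: [0.5744, 0.2421, 0.0879]
eef_rot: [-179.2, 89.7, -162.7]
wrist_force: [-0.4, -0.3, 0.2]
grip_width: 0.586
```

Emit:
step_arm(
  hand=[50, 50, 50, 50, 50],
  travel=[
    [-0.8, 0, 0],
    [-0.9, 0, 0],
    [-0.9, 0, 0],
    [-0.9, 0, 0],
    [-0.9, 0, 0],
  ],
  spin=[0, 0, 0, 0, 0],
)

```text
clock: 46.83
ee_pos: [0.576, 0.2428, 0.2231]
eef_rot: [171.6, 89.9, -171.9]
wrist_force: [0.6, 0.7, -0.7]
grip_width: 0.585
```

Emit:
step_arm(
  hand=[50, 50, 50, 50, 50],
  travel=[
    [0, 0.8, 0.3],
    [0, 0.8, 0.3],
    [0, 0.8, 0.3],
    [0, 0.8, 0.3],
    [0, 0.8, 0.3],
  ],
  spin=[0, 0, 0, 0, 0],
)

```text
clock: 47.25
ee_pos: [0.5852, 0.3716, 0.2219]
eef_rot: [177.2, 90.0, -166.3]
wrist_force: [0.9, 0.1, -0.5]
grip_width: 0.581
```

```bash
python3 - <<'E'
from h import *
show()
im,d,P=shot("scene");cv2.imwrite("pics/s9.png",im[...,::-1]);C=cloud(d,P);M=masks(im)
p=C[(d>0)&M["red"]&(C[...,2]>.103)&(C[...,2]<.112)&(abs(C[...,1])<.1)&(abs(C[...,0]-.65)<.1)];print("rib",len(p),rect(p[:,:2]) if len(p)>5 else 0)
im2,d,P=shot("top");C=cloud(d,P);M=masks(im2)
y=(d>0)&M["yellow"]&(C[...,2]>.095)&(C[...,2]<.12)&(C[...,1]<.3)
for b,s,c in blobs(y,20): print("y",c,rect(C[b][:,:2]))
o=np.zeros((450,800,3),np.uint8);a=cv2.resize(im[170:350,180:480],(400,240));o[:240,:400]=a
o[:450,400:]=cv2.resize(im2[110:335,130:430],(400,300))[:300] if 0 else cv2.copyMakeBorder(cv2.resize(im2[110:335,130:430],(400,300)),0,150,0,0,cv2.BORDER_CONSTANT)
cv2.imwrite("pics/f.png",o[...,::-1])
E
```

```text
t 47.25 tcp [0.5852 0.3716 0.2219] psi 16.5 tilt 0.05 F [ 0.9  0.1 -0.5] grip 49.6 J [29. 27. 72.  0. 81. 12.]
rib 106 (array([659.9, -19. ]), 65.9, 18.3, -87.0)
y [287.40384615 178.15384615] (array([608.6, 133.7]), 25.3, 24.2, 70.4)
y [237.05993691 187.68769716] (array([575.6, 243.4]), 65.7, 23.7, -74.0)
```

View pics/f.png

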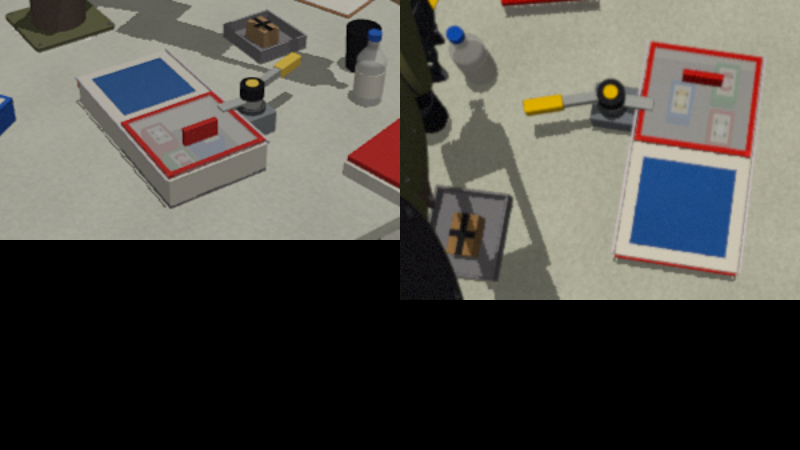

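The final view shows the cover shut over three flat toys, the carton in the tray at (465,235), the lever at about 74° with the tongue square over the cover, and the bottle and cup in place.

```bash
python3 -c "
from h import *
show();print(ctrl.finish_job())"
```

```text
t 47.35 tcp [0.5852 0.3747 0.2214] psi 16.7 tilt 0.13 F [-0.2 -0.9  0.8] grip 49.8 J [29. 28. 71.  0. 81. 12.]
the job is handed in; nothing more can be done
None
```

The job is done and handed in at 47 s; no verdict came back.

- **What I did:** I slid the cover open to its stop and moved the brown carton to the returns tray. The three toys present (red, green and the middle-sized blue) went into the compartment, and I slid the cover shut to its stop. Then I turned the lever clockwise through one click and let go.
- **Toys and carton:** All three toys lie flat, with tops about 50 mm above the counter. The carton is in the tray.
- **Cover:** The rib stands at x ≈ 0.660 m, which matches the shut stop at 0.659 m.
- **Lever:** It rests about 1.25 rad from loosest, so the slip past the clamp stop is about 0.24 rad, one click and well short of the second. Torque rose and then fell to its low, as expected for one click. The peak I read was about 0.8–1.0 N m against the stated 1.25, because the wrist moment reading is noisy and offset. The slip figure comes from the tool's position and the stated stop at 1.0 rad.
- **Bystanders:** In the last pictures the bottle and cup stand where they were, and I moved no look-alike.

I saw no toy knocked aside and no slackened grip, and no other check failed.

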